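Fit a tube carrier into the inclined tube rotator

TASK

Take either of the two tube carriers out of the white tray and fit it in the inclined tube rotator: one end fully home against the rubber drive disc at the low end, the other lying in the open fork, then swing the red-tipped keeper shut over it and let go. The two ends of a carrier look alike, but only the end with the deep socket goes right down over the drive pin; feel whether it goes home or stands off a few millimetres, and turn the carrier end for end if it does, without forcing it. Leave the other carrier lying in the tray and everything else where it stands.

Things in the scene. Friction and masses are not known exactly. Their poses are not given: they have to be found in the camera images.
- yoke: inclined head of the rotator. Origin: centre of the rubber drive disc's face (37 mm dia.), 100 mm above the bench. x: the carrier's axis, up the slope at 25 deg to the level, from the disc through the fork; y level; z square to the slope, up. A fitted carrier has its middle at x = 100 mm, on the axis or up to 2 mm below; the wrong way round it stops 7.5 mm short, at x = 107.5
- drive_pin (a point): nose of the steel drive pin on the drive disc, 9 mm dia., 10 mm long along the yoke's x, tapered over its last 5 mm to 3.6 mm dia.; yoke axes. The grey drive housing behind the disc is 86 mm wide, reaches from yoke x = -80 to -10 mm and 38 mm above the axis
- fork (a point): middle of the fork's slot on the carrier's axis (yoke x = 189, y = z = 0; yoke axes). A U open to yoke +z, 14 mm thick along x; slot 25 mm wide with flared mouth, floor 12.5 mm below the axis, prong tips 15 mm above it, 28 mm to either side
- keeper (a joint): keeper's angle, rad: 0 shut (flat across the fork's mouth), 1.57 standing square to the slope, stop at 1.95; starts open at 1.3 to 1.9. No spring or catch; stays where left by a light friction of 0.025 N m. Steel strap 16 mm wide, 3 mm thick, hinged about a line along yoke x at yoke x = 189, y = +28.5, z = +15 mm; shut, it reaches 55 mm to yoke -y, 3 to 5 mm over the journal
- keeper_tip (a point): middle of the keeper's red-tipped free end, 53.5 mm from its hinge line; the tip has a 9 mm lip
- rotator: the rotator, fixed on the bench: grey base 300 mm (along x) by 139 mm, 46 mm high, with a 12 mm high knob on it; origin under its middle, the low drive end toward its -x; the yoke's origin is at x = -90.6, y = 0, z = 100 mm; an aluminium column, 60 mm wide, at x = 86 to 110 mm carries the fork. Nothing stands between base and axis at the carrier's middle
- tray: white storage tray 226 x 190 mm, fixed, origin under its centre. The carriers lie along its x at y = +40 and -40 mm, journals in teal saddle slots 27 mm wide, open upward, 46 mm high, at |x| = 78 to 90 mm. End walls 60 mm high at |x| = 108 to 113; side walls 19 mm high; floor 8 mm thick, bare between the saddles
- carrier_a: tube carrier, 0.16 kg. Origin mid-length, on its axis; x along it, ends at +-100 mm. Bare 16 mm square bar for |x|<29 mm (grip here; flats face y, z); white clips, 34 mm square overall, |x| 30-60; black round journals, 22 mm dia., |x| 66-100. Both ends have a 13 mm socket: 13 mm deep at one, 2.5 mm at the other; unmarked, and the axes do not tell which. Starts lying level, axis 45 mm up
- carrier_b: the second tube carrier, like carrier_a in all it shows and in its axes, but it may have its deep socket at the other end: which end is deep must be felt for each carrier
- jar: small glass jar with a blue cap, 42 mm diameter, 62 mm high, origin under its centre; bystander
- beaker: frosted plastic measuring jug, 84 mm diameter, 125 mm high, origin under its centre; bystander
- tube_rack: cyan tube rack 105 x 200 mm, 100 mm high with its tubes, origin under its centre; bystander
- tip_box: teal pipette-tip box with a clear lid, 88 x 123 x 81 mm high, origin under its centre; bystander
- yellow_rack: yellow microtube rack 75 x 215 x 26 mm high, origin under its centre; bystander
Mind the look-alikes: they are no part of the job. Leave any orange or purple look-alike of the carrier_b alone.

How it is judged:
On the way:
1. one carrier is home on the drive disc with its upper end in the fork, while the keeper still stands open (((x of carrier_a in the frame of yoke between 0.097 and 0.103 m and y of carrier_a in the frame of yoke between -0.004 and 0.004 m and z of carrier_a in the frame of yoke between -0.005 and 0.004 m and angle between the x axis of carrier_a and the x axis of yoke, either way round below 0.05 rad and distance of carrier_b from where it was at the start of the episode below 0.01 m) or (x of carrier_b in the frame of yoke between 0.097 and 0.103 m and y of carrier_b in the frame of yoke between -0.004 and 0.004 m and z of carrier_b in the frame of yoke between -0.005 and 0.004 m and angle between the x axis of carrier_b and the x axis of yoke, either way round below 0.05 rad and distance of carrier_a from where it was at the start of the episode below 0.01 m)) and value of joint keeper above 0.6 rad), for 0.2 s.
At the end, for the whole second after the job is handed in: A carrier lies at rest in the rotator: middle 97 to 103 mm from the drive disc along the axis, within 4 mm of the axis sideways, 5 mm below to 4 mm above it, aligned to 0.05 rad; the keeper over it is below 0.15 rad; the other carrier is within 10 mm of where it lay (((x of carrier_a in the frame of yoke between 0.097 and 0.103 m and y of carrier_a in the frame of yoke between -0.004 and 0.004 m and z of carrier_a in the frame of yoke between -0.005 and 0.004 m and angle between the x axis of carrier_a and the x axis of yoke, either way round below 0.05 rad and distance of carrier_b from where it was at the start of the episode below 0.01 m and linear speed of carrier_a below 0.02 m/s and value of joint keeper below 0.15 rad) or (x of carrier_b in the frame of yoke between 0.097 and 0.103 m and y of carrier_b in the frame of yoke between -0.004 and 0.004 m and z of carrier_b in the frame of yoke between -0.005 and 0.004 m and angle between the x axis of carrier_b and the x axis of yoke, either way round below 0.05 rad and distance of carrier_a from where it was at the start of the episode below 0.01 m and linear speed of carrier_b below 0.02 m/s and value of joint keeper below 0.15 rad))); the robot touches nothing.
It fails at once if a carrier is forced against the rotator (over 45 N) (contact force between any of carrier_a, carrier_b and rotator above 45 N).
It fails at once if a bystander is pushed 30 mm from its place (distance of any of jar, beaker, tube_rack, tip_box, yellow_rack from where it was at the start of the episode above 0.03 m).
It also fails if it takes over 72 s, if anything falls off the work surface, if the arm or the gripper's body presses on something with over 40 N, if the wrist force passes 120 N, or if a joint passes its speed limit or range.

ROBOT

A 6-joint arm with a two-finger parallel gripper is mounted at the origin on the work surface. World frame = base frame: x ahead of the robot, y to its left, z up, the work surface at z = 0. Lengths are in m, angles in rad, forces in N, time in s.
With the tool pointing down it reaches from about 0.275 to 0.775 m from the base axis. Payload 14.6 kg.
Tool frame: the origin (TCP) lies at the very end of the fingers, on their centre line; the grasp point (between the pads) lies 19 mm behind it; z points along the fingers, x is the direction in which the jaws open and shut, and the axes are right-handed (so a half turn about z gives the same grasp; the last joint's range is limited). The gripper opens to 85 mm and grips with 20 to 120 N. Pads are 22 mm wide; open, the fingers measure 114 mm over their backs; the gripper's body (76 mm by 85 mm) begins 54 mm behind the grasp point. The pads swing forward as they close: fully open they stand 13 mm farther back than shut.
Start: joints at [-1.363, 0.263, -0.048, 1.259, 0, 1.415], TCP at [0.186, -0.491, 0.231] pointing down, gripper open.
Joint ranges: [-2.65, 2.65], [-0.89, 1.7], [-1.18, 1.37], [-2.13, 2.11], [-1.35, 1.29], [-3.14, 3.14]. Speed limits (rad/s): [1.89, 1.89, 2.57, 2.79, 3.14, 3.14].

INTERFACE

Orientations are given as a rotation vector (axis times angle).
In Python, from station import sense, cams, manip gives the robot as it stands. The module is installed in compiled form; this text tells all that it offers.
- The arm moves only by the tool apply_moves, never from a script. Its argument "commands" is a list of rows, each an object of numbers: "hand": the gripper command: -1 is shut, 1 is fully open, values between are in proportion; "tx", "ty", "tz": the shift along the tool's x, y, z in cm; "turn": the turn about the tool's z in degrees. In form: [{"hand": .., "tx": .., "ty": .., "tz": .., "turn": ..}, ...]. A call has 1 to 12 rows; each row is the pose to reach, as a shift and turn from the pose commanded when the call began, along the tool's axes at that moment; what a row does not reach only later rows make up. A row lasts 1/8 s, in which the tool goes at most 62.5 mm and 10.7 degrees, less where a joint would pass 70% of its speed; a pose out of reach is approached as far as the arm can. A call with a gripper value outside its range is refused whole. The fingers move at their own pace and stop on an object; "squeeze" is the grip in N (left out, the last holds). Time passes only in rows, so rows that repeat a pose let the fingers close. It gives the time, the measured TCP pose, the force and the opening at its end, in the units of the state.
- sense(): the state, without advancing time (a new reading comes with each control period).
- cams.capture(name): name is "scene" or "top" or "wrist"; returns a dict with "pixels" (384x512x3 uint8, red, green, blue), "K" (3x3 intrinsics, pixels), "rvec" (rotation vector, rad) and "tvec" (3), from world to camera coordinates, as OpenCV has them; the wrist camera has in their place "hand_eye" (4x4, takes a point from camera to tool coordinates, whose origin is the TCP and whose axes are the tool frame's). Camera axes: x right, y down, z forward; pixel columns grow to the right and rows downward; lengths in m; the calibration is good to about 2 mm. A picture is of the moment at which its call begins: read the wrist's pose just before it. There is no depth.
- manip.finish_job(): hands the job in, once; it reports no verdict.
Trained networks look in a picture, given as the dict that the camera call returned (one of the last four; its "shot" number tells which), for a name from the list of things; names that differ only in an ending like _2 or _b are one class to them, and where a whole thing is asked for, a point or a joint stands for the part that bears it (a point fixed in the world has none). Each returns a list of dicts, best first, with "confidence" (0 to 1); they miss things now and then, are a little off and sometimes report something else, mostly with a low value. They report only what shows in the picture. A call takes as long as a camera call. They do not tell look-alikes from the thing itself.
- cams.find_in(picture, query): "extent" ([left, top, width, height] in pixels, round what is visible of it).
The state is a dict: "t": time; "joints": joint angles; "joint_velocities": joint speeds; "tau": joint torques, N m; "tool_pos": TCP position; "orientation": TCP orientation; "wrist_force": force on the tool from outside, world axes, zero at the start; "torque": the same for the moment, N m; "finger_gap": finger opening in m.
Only numpy, scipy, OpenCV 4.12 (cv2) and the standard library are available. Lean on these libraries where they do the work, as an engineer would, in place of code of your own. Each camera call takes 0.05 s, during which the arm holds its last target.

## Working session

There is one attempt and no reset: what is moved stays moved. The work goes in short steps, Python scripts to look and compute and a tool call to move; the robot and the scene stay as the last step left them, time stands still between calls to the robot, and variables do not carry over. Pictures are saved under pics/ and viewed, and the job is handed in when it is done.

Besides the shell and the picture viewer there is one more tool, called after ">>>" by a JSON object that holds its "name" and its "arguments". apply_moves: Moves the arm, as the interface text tells. Its arguments: {"type":"object","properties":{"commands":{"type":"array"},"squeeze":{"type":"number"}},"required":["commands"]}

```bash
mkdir -p pics
cat > h.py <<'E'
import numpy as np, cv2, json
from scipy.spatial.transform import Rotation as R
from station import sense, cams, manip
def save(p,name): cv2.imwrite('pics/'+name+'.png', cv2.cvtColor(np.ascontiguousarray(p['pixels']),cv2.COLOR_RGB2BGR))
E
python3 - <<'E'
from h import *
s=sense(); print(s)
for n in ('scene','top'):
    p=cams.capture(n); save(p,n+'0')
    np.savez(n+'0.npz',**{k:p[k] for k in('pixels','K','rvec','tvec')})
    print(n,p['K'].tolist(),p['rvec'],p['tvec'])
    for q in ['yoke','drive_pin','fork','keeper','rotator','tray','carrier_a','jar','beaker','tube_rack','tip_box','yellow_rack']:
        try: print(q,[(np.round(d['extent']).tolist(),round(d['confidence'],2)) for d in cams.find_in(p,q)][:4])
        except Exception as e: print(q,e)
E
```

```text
{'t': 0.0, 'joints': array([-1.36330894e+00,  2.63512978e-01, -4.89159982e-02,  1.25943974e+00,
        4.86566414e-06,  1.41546534e+00]), 'joint_velocities': array([ 0.00038798, -0.00019452,  0.00263977, -0.00135912,  0.000993  ,
       -0.00020872]), 'tau': array([-4.97310277e-03, -6.37605572e+01,  3.84564829e+01,  1.35955028e-02,
       -4.20954402e-04,  4.18869308e-05]), 'tool_pos': array([ 0.18625043, -0.49055036,  0.23083796]), 'orientation': array([-2.58516100e+00,  1.78378398e+00,  1.21623307e-03]), 'wrist_force': array([-0.55853536,  0.2613105 ,  0.15029234]), 'torque': array([-0.02433355,  0.06010776,  0.00727254]), 'finger_gap': 0.08553017385331578}
scene [[361.6015076453132, 0.0, 252.9453203917044], [0.0, 361.6015076453132, 193.3983102808031], [0.0, 0.0, 1.0]] [ 1.45456742  2.12127573 -0.82714146] [ 0.16735762 -0.25951861  1.64399574]
yoke [([176.0, 151.0, 56.0, 39.0], 0.96), ([189.0, 166.0, 9.0, 14.0], 0.55)]
drive_pin [([175.0, 152.0, 59.0, 41.0], 0.83)]
fork [([175.0, 153.0, 60.0, 38.0], 0.69)]
keeper [([190.0, 168.0, 7.0, 10.0], 0.58)]
rotator [([162.0, 154.0, 76.0, 8
[... 634 characters left out ...]
e_pin [([288.0, 173.0, 30.0, 69.0], 0.7)]
fork [([288.0, 170.0, 29.0, 72.0], 0.89), ([246.0, 184.0, 14.0, 14.0], 0.3)]
keeper []
rotator [([277.0, 167.0, 47.0, 75.0], 0.71), ([287.0, 173.0, 30.0, 65.0], 0.33)]
tray [([173.0, 165.0, 53.0, 61.0], 0.7)]
carrier_a [([200.0, 176.0, 15.0, 45.0], 0.72), ([185.0, 175.0, 9.0, 44.0], 0.72), ([181.0, 234.0, 24.0, 49.0], 0.64), ([286.0, 173.0, 30.0, 68.0], 0.28)]
jar [([246.0, 184.0, 14.0, 14.0], 0.59)]
beaker [([232.0, 110.0, 17.0, 30.0], 0.68)]
tube_rack [([274.0, 120.0, 51.0, 32.0], 0.64)]
tip_box [([352.0, 187.0, 38.0, 25.0], 0.9), ([275.0, 119.0, 51.0, 35.0], 0.2)]
yellow_rack [([107.0, 192.0, 55.0, 22.0], 0.95), ([202.0, 177.0, 12.0, 46.0], 0.38)]
```

Run:
```python
import cv2
a=cv2.imread('pics/top0.png'); b=cv2.imread('pics/scene0.png')
cv2.imwrite('pics/top0c.png',cv2.resize(a[100:300,100:400],None,fx=2.6,fy=2.6,interpolation=cv2.INTER_CUBIC))
cv2.imwrite('pics/scene0c.png',cv2.resize(b[130:330,110:430],None,fx=2.5,fy=2.5,interpolation=cv2.INTER_CUBIC))
```

```text
(no output)
```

View pics/top0c.png

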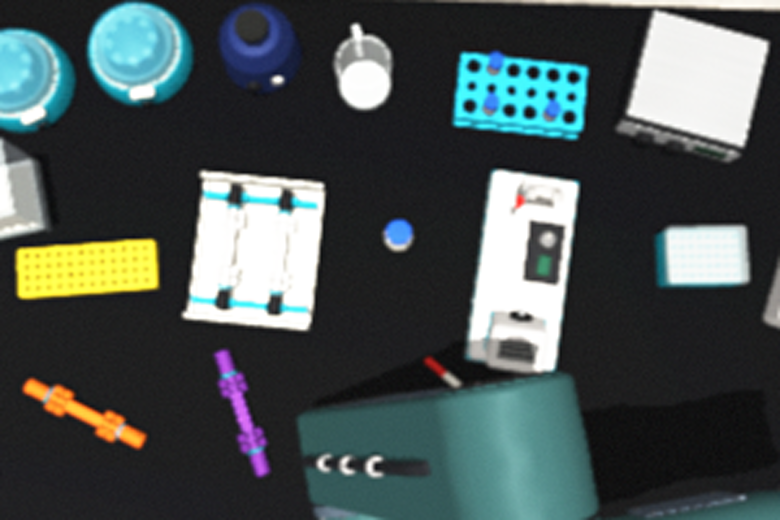

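View pics/scene0c.png

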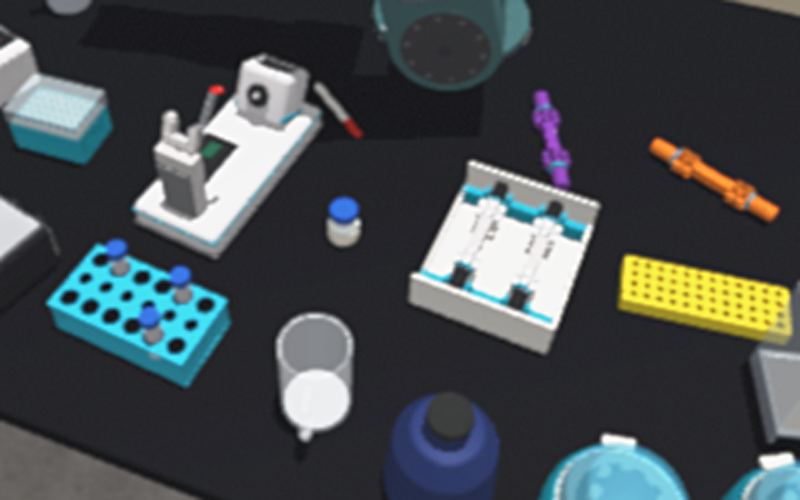

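```bash
cat >> h.py <<'E'
def ray(uv,K,Rm,t):
    d=Rm.T@np.linalg.inv(K)@np.array([uv[0],uv[1],1.]); return -Rm.T@t, d
def fix(uv,z,K,Rm,t):
    o,d=ray(uv,K,Rm,t); return o+d*(z-o[2])/d[2]
def load(n):
    p=np.load(n+'.npz'); return p['K'],cv2.Rodrigues(p['rvec'])[0],p['tvec'].ravel()
E
python3 - <<'E'
from h import *
c=load('top0')
f=lambda a:(a[0]/2.6+100,a[1]/2.6+100)
for n,a,z in [('traycorn TL',(202,172),.06),('TR',(325,183),.06),('BL',(183,318),.06),('BR',(310,330),.06),('car1 top',(236,190),.056),('car1 bot',(224,298),.056),('car2 top',(287,198),.056),('car2b',(275,302),.056),('rot TL',(493,171),.046),('TR',(579,181),.046),('BR',(556,372),.046),('BL',(467,358),.046),('redtip',(520,204),.24),('jar',(398,230),.062),('forkL',(522,190),.19),('forkR',(565,190),.19)]:
    print(n,fix(f(a),z,*c).round(3))
from h import *
p=cams.capture('wrist'); print(p['hand_eye'],p['K']); save(p,'w0')
E
```

```text
traycorn TL [0.631 0.312 0.06 ]
TR [0.619 0.119 0.06 ]
BL [0.402 0.329 0.06 ]
BR [0.389 0.133 0.06 ]
car1 top [0.605 0.258 0.056]
car1 bot [0.435 0.268 0.056]
car2 top [0.594 0.178 0.056]
car2b [0.431 0.189 0.056]
rot TL [ 0.649 -0.146  0.046]
TR [ 0.637 -0.282  0.046]
BR [ 0.336 -0.247  0.046]
BL [ 0.354 -0.11   0.046]
redtip [ 0.564 -0.165  0.24 ]
jar [0.548 0.002 0.062]
forkL [ 0.593 -0.174  0.19 ]
forkR [ 0.595 -0.236  0.19 ]
[[ 9.99999733e-01 -6.19425260e-04 -3.88088525e-04  1.12042031e-03]
 [ 6.98589421e-04  9.66135088e-01  2.58035859e-01 -6.56848412e-02]
 [ 2.15112012e-04 -2.58036061e-01  9.66135262e-01 -1.42575143e-01]
 [ 0.00000000e+00  0.00000000e+00  0.00000000e+00  1.00000000e+00]] [[327.1806124    0.         259.25834728]
 [  0.         327.1806124  193.81864377]
 [  0.           0.           1.        ]]
```

View pics/w0.png

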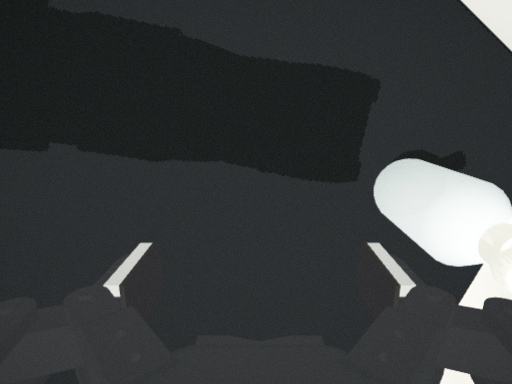

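```bash
cat >> h.py <<'E'
def T():
    s=sense(); return s, R.from_rotvec(s['orientation']).as_matrix()
def delta(target, yaw_y=None):
    """shift in tool cm to world target; turn deg so that tool y points along yaw"""
    s,M=T(); d=M.T@(np.array(target)-s['tool_pos'])*100
    out=dict(zip(('tx','ty','tz'),d.round(2)))
    if yaw_y is not None:
        v=M.T@np.array([np.cos(yaw_y),np.sin(yaw_y),0]); out['turn']=round(np.degrees(np.arctan2(-v[0],v[1])),1)
    return out
E
python3 - <<'E'
from h import *
s,M=T(); print(M.round(3)); print(delta([.40,.19,.30],-.07))
E
```

```text
[[ 0.355 -0.935  0.   ]
 [-0.935 -0.355  0.   ]
 [-0.    -0.    -1.   ]]
{'tx': np.float64(-56.07), 'ty': np.float64(-44.14), 'tz': np.float64(-6.87), 'turn': np.float64(-155.2)}
```

Run:
```python
from h import *
print(delta([.42,-.16,.36],-.12));
```

```text
{'tx': np.float64(-22.64), 'ty': np.float64(-33.59), 'tz': np.float64(-12.87), 'turn': np.float64(-152.3)}
```

>>> {"name": "apply_moves", "arguments": {"commands": [{"hand": 0.2, "tx": 0, "ty": 0, "tz": -6, "turn": -10}, {"hand": 0.2, "tx": 0, "ty": 0, "tz": -12.9, "turn": -20}, {"hand": 0.2, "tx": -22.6, "ty": -33.6, "tz": -12.9, "turn": -152}, {"hand": 0.2, "tx": -22.6, "ty": -33.6, "tz": -12.9, "turn": -152}, {"hand": 0.2, "tx": -22.6, "ty": -33.6, "tz": -12.9, "turn": -152}, {"hand": 0.2, "tx": -22.6, "ty": -33.6, "tz": -12.9, "turn": -152}, {"hand": 0.2, "tx": -22.6, "ty": -33.6, "tz": -12.9, "turn": -152}, {"hand": 0.2, "tx": -22.6, "ty": -33.6, "tz": -12.9, "turn": -152}, {"hand": 0.2, "tx": -22.6, "ty": -33.6, "tz": -12.9, "turn": -152}, {"hand": 0.2, "tx": -22.6, "ty": -33.6, "tz": -12.9, "turn": -152}, {"hand": 0.2, "tx": -22.6, "ty": -33.6, "tz": -12.9, "turn": -152}, {"hand": 0.2, "tx": -22.6, "ty": -33.6, "tz": -12.9, "turn": -152}]}}

```text
t: 2.85
tool_pos: [0.4203, -0.1601, 0.3603]
orientation: [2.74, 1.537, 0.0]
wrist_force: [-0.1, 0.5, -1.0]
finger_gap: 0.0512
```

```bash
cat >> h.py <<'E'
def wcap(name):
    s=sense(); p=cams.capture('wrist'); save(p,name)
    H=np.eye(4); H[:3,:3]=R.from_rotvec(s['orientation']).as_matrix(); H[:3,3]=s['tool_pos']
    C=H@p['hand_eye']; Rm=C[:3,:3].T; t=-Rm@C[:3,3]
    np.savez(name+'.npz',K=p['K'],rvec=cv2.Rodrigues(Rm)[0],tvec=t)
    return p
E
python3 - <<'E'
from h import *
p=wcap('w1'); print(delta([.42,-.16,.36],-.12), sense()['joints'].round(3))
for q in ['yoke','drive_pin','fork','keeper','rotator']:
    print(q,[(np.round(d['extent']).tolist(),round(d['confidence'],2)) for d in cams.find_in(p,q)][:4])
E
```

```text
{'tx': np.float64(0.0), 'ty': np.float64(-0.03), 'tz': np.float64(0.03), 'turn': np.float64(-24.0)} [-0.546  0.125  0.119  1.565 -0.    -0.007]
yoke [([186.0, 97.0, 137.0, 239.0], 0.68)]
drive_pin [([182.0, 93.0, 146.0, 240.0], 0.69), ([114.0, 258.0, 43.0, 34.0], 0.62)]
fork [([183.0, 93.0, 145.0, 240.0], 0.62), ([290.0, 287.0, 122.0, 97.0], 0.51), ([181.0, 96.0, 148.0, 240.0], 0.34)]
keeper [([113.0, 258.0, 44.0, 95.0], 0.24)]
rotator [([182.0, 94.0, 147.0, 242.0], 0.92)]
```

View pics/w1.png

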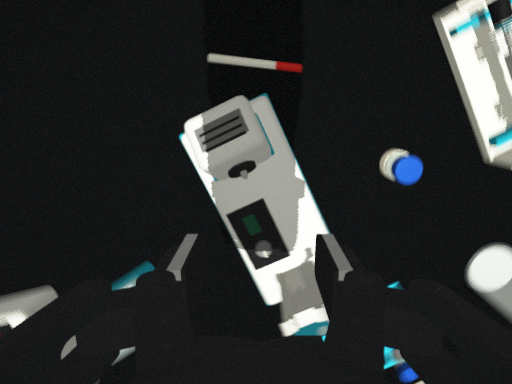

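Run:
```python
from h import *
print(delta([.58,-.16,.38],-.12))
```

```text
{'tx': np.float64(8.49), 'ty': np.float64(13.53), 'tz': np.float64(-1.97), 'turn': np.float64(-25.1)}
```

>>> {"name": "apply_moves", "arguments": {"commands": [{"hand": 0.2, "tx": 8.5, "ty": 13.5, "tz": -2, "turn": -25}, {"hand": 0.2, "tx": 8.5, "ty": 13.5, "tz": -2, "turn": -25}, {"hand": 0.2, "tx": 8.5, "ty": 13.5, "tz": -2, "turn": -25}, {"hand": 0.2, "tx": 8.5, "ty": 13.5, "tz": -2, "turn": -25}, {"hand": 0.2, "tx": 8.5, "ty": 13.5, "tz": -2, "turn": -25}]}}

```text
t: 3.78
tool_pos: [0.5794, -0.1592, 0.3802]
orientation: [-2.351, -2.083, 0.0]
wrist_force: [0.4, -0.5, -0.3]
finger_gap: 0.0511
```

Run:
```python
from h import *
s=sense(); print(s['joint_velocities'].round(3))
p=wcap('w2'); print(delta([.58,-.16,.38],-.12), s['joints'].round(3))
for q in ['yoke','fork','keeper','keeper_tip','rotator']:
    print(q,[(np.round(d['extent']).tolist(),round(d['confidence'],2)) for d in cams.find_in(p,q)][:4])
```

```text
[-0.007 -0.027 -0.013 -0.001  0.    -0.007]
{'tx': np.float64(-0.07), 'ty': np.float64(0.11), 'tz': np.float64(0.06), 'turn': np.float64(-0.0)} [-0.404  0.427  0.607  1.751 -0.    -0.283]
yoke [([185.0, 0.0, 73.0, 195.0], 0.65)]
fork [([181.0, 0.0, 80.0, 193.0], 0.71)]
keeper [([240.0, 162.0, 21.0, 27.0], 0.84)]
keeper_tip [([242.0, 162.0, 19.0, 29.0], 0.74)]
rotator [([178.0, 0.0, 100.0, 203.0], 0.77)]
```

View pics/w2.png

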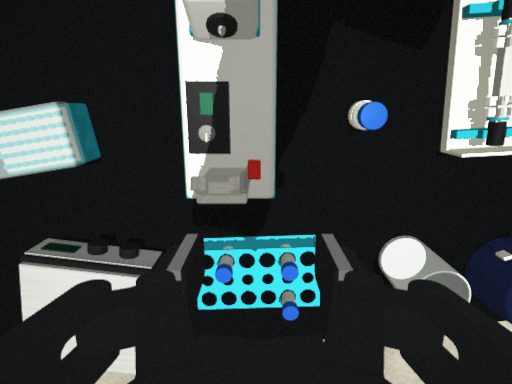

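Run:
```python
import cv2
a=cv2.imread('pics/w2.png'); 
cv2.imwrite('pics/w2a.png',cv2.resize(a[140:215,170:290],None,fx=6,fy=6,interpolation=cv2.INTER_CUBIC))
cv2.imwrite('pics/w2b.png',cv2.resize(a[0:60,165:290],None,fx=6,fy=6,interpolation=cv2.INTER_CUBIC))
b=cv2.imread('pics/w1.png')
cv2.imwrite('pics/w1a.png',cv2.resize(b[85:345,170:340],None,fx=2.3,fy=2.3,interpolation=cv2.INTER_CUBIC))
```

```text
(no output)
```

View pics/w2a.png

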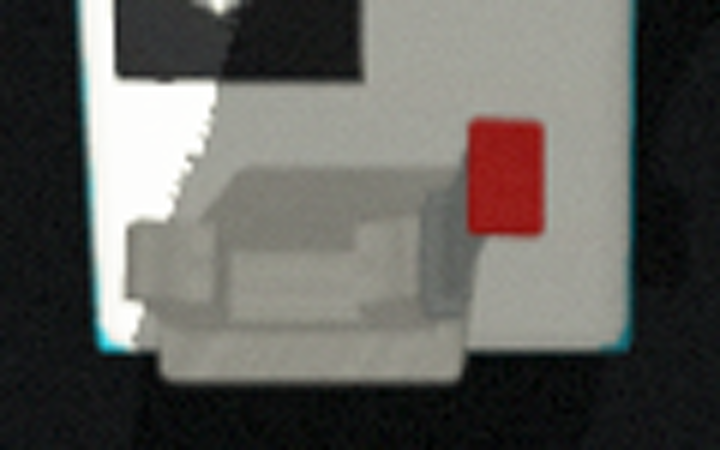

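View pics/w2b.png

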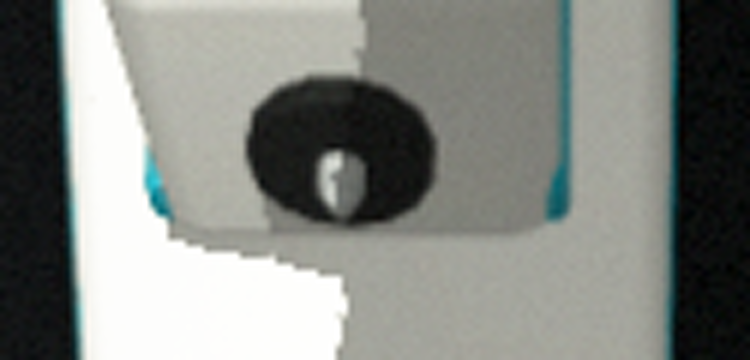

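View pics/w1a.png

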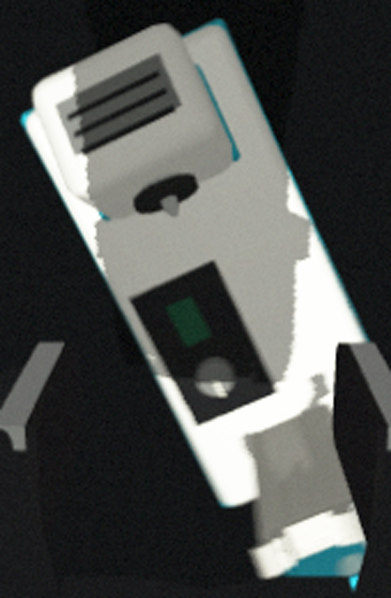

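```bash
cat >> h.py <<'E'
S25,C25=np.sin(np.radians(25)),np.cos(np.radians(25))
def yoke2rot(p):
    x,y,z=p; return np.array([-.0906+x*C25-z*S25, y, .1+x*S25+z*C25])
def rot2w(p,q):
    c,s=np.cos(q[2]),np.sin(q[2]); return np.array([q[0]+c*p[0]-s*p[1], q[1]+s*p[0]+c*p[1], p[2]])
def proj(P,c):
    K,Rm,t=c; v=K@(Rm@P+t); return v[:2]/v[2]
E
cat > fit.py <<'E'
from h import *
from scipy.optimize import least_squares
w1,w2=load('w1'),load('w2')
Y=yoke2rot
obs=[('disc2',w2,Y((0,0,0)),(222,25)),('pin2',w2,Y((.010,0,0)),(222.5,34)),
('fareL',w2,(.15,None,.046),(230.8,198.3)),
('mid1',w2,(None,0,.046),(229.3,140)),('mid2',w2,(None,0,.046),(230.6,190)),
('prongL',w2,Y((.189,-.028,.015)),(191.3,183.3)),
('disc1',w1,Y((0,0,0)),(242.6,168.9)),('pin1',w1,Y((.010,0,0)),(244.8,176.5))]
def res(q,full=False):
    r=[];n=[]
    for name,c,P,uv in obs:
        if P[0] is None or P[1] is None:
            # compare in rotator frame
            W=fix(uv,P[2],*c); d=W[:2]-q[:2]; cc,s=np.cos(q[2]),np.sin(q[2])
            l=np.array([cc*d[0]+s*d[1],-s*d[0]+cc*d[1]])
            k=0 if P[1] is None else 1
            r.append((l[k]-P[k])*700); n.append(name)
        else:
            e=proj(rot2w(P,q),c)-np.array(uv); r+=list(e); n+=[name+'u',name+'v']
    return list(zip(n,np.round(r,1))) if full else np.array(r)
o=least_squares(res,[.49,-.196,-.11],loss='soft_l1')
print(o.x.round(4)); print(res(o.x,True))
q=o.x; np.save('q.npy',q)
print('disc',rot2w(Y((0,0,0)),q).round(4),'fork',rot2w(Y((.189,0,0)),q).round(4))
# keeper tip: red centre, scan angle
for th in np.arange(1.3,1.96,.1):
    P=Y((.189,.0285-.0535*np.cos(th),.015+.0535*np.sin(th))); print(round(th,2),proj(rot2w(P,q),w2).round(1))
E
python3 fit.py
```

```text
[ 0.5095 -0.1947 -0.1144]
[('disc2u', np.float64(0.0)), ('disc2v', np.float64(0.7)), ('pin2u', np.float64(-0.6)), ('pin2v', np.float64(-0.6)), ('fareL', np.float64(-10.1)), ('mid1', np.float64(-0.3)), ('mid2', np.float64(-0.5)), ('prongLu', np.float64(-0.5)), ('prongLv', np.float64(-3.0)), ('disc1u', np.float64(-0.1)), ('disc1v', np.float64(0.3)), ('pin1u', np.float64(0.7)), ('pin1v', np.float64(-0.2))]
disc [ 0.4195 -0.1844  0.1   ] fork [ 0.5896 -0.204   0.1799]
1.3 [226.7 167.4]
1.4 [232.5 167. ]
1.5 [238.6 166.8]
1.6 [244.7 166.7]
1.7 [250.9 166.8]
1.8 [256.9 167. ]
1.9 [262.8 167.4]
```

Run:
```python
from h import *
w1,w2,top=load('w1'),load('w2'),load('top0')
q=np.load('q.npy')
def inv(W):
    d=W[:2]-q[:2]; c,s=np.cos(q[2]),np.sin(q[2]); return (round(c*d[0]+s*d[1],4),round(-s*d[0]+c*d[1],4))
for z in (.046,.01,0):
    print(z,'near w1',[inv(fix(a,z,*w1)) for a in [(180.9,136.3),(265.7,93.7),(266.5,304.6)]],'far w2',[inv(fix(a,z,*w2)) for a in [(187,198.3),(275,198.3)]])
f=lambda a:(a[0]/2.6+100,a[1]/2.6+100)
print([inv(fix(f(a),.046,*top)) for a in [(493,171),(579,181),(556,372),(467,358)]])
# render overlay of box on w2 and w1
for n,c in(('w2',w2),('w1',w1)):
    im=cv2.imread(f'pics/{n}.png')
    def L(a,b,col): cv2.line(im,tuple(int(v) for v in proj(rot2w(a,q),c)),tuple(int(v) for v in proj(rot2w(b,q),c)),col,1)
    cs=[(-.15,-.0695),(.15,-.0695),(.15,.0695),(-.15,.0695)]
    for i in range(4): L((*cs[i],.046),(*cs[(i+1)%4],.046),(0,255,0))
    P=[(.182,-.028,.015),(.196,-.028,.015),(.196,.028,.015),(.182,.028,.015)]
    for i in range(4): L(yoke2rot(P[i]),yoke2rot(P[(i+1)%4]),(0,0,255))
    P=[(0,.0185*np.cos(a),.0185*np.sin(a)) for a in np.arange(0,6.4,.3)]
    for i in range(len(P)-1): L(yoke2rot(P[i]),yoke2rot(P[i+1]),(255,255,0))
    cv2.imwrite(f'pics/{n}o.png',cv2.resize(im[:,130:370] if n=='w1' else im[0:230,150:310],None,fx=1.5 if n=='w1' else 2.5,fy=1.5 if n=='w1' else 2.5))
```

```text
0.046 near w1 [(np.float64(-0.1598), np.float64(-0.064)), (np.float64(-0.1617), np.float64(0.0656)), (np.float64(0.1307), np.float64(-0.0668))] far w2 [(np.float64(0.1351), np.float64(-0.0672)), (np.float64(0.136), np.float64(0.0661))]
0.01 near w1 [(np.float64(-0.1605), np.float64(-0.073)), (np.float64(-0.1625), np.float64(0.0668)), (np.float64(0.1529), np.float64(-0.0761))] far w2 [(np.float64(0.1452), np.float64(-0.0755)), (np.float64(0.1462), np.float64(0.0679))]
0 near w1 [(np.float64(-0.1607), np.float64(-0.0755)), (np.float64(-0.1627), np.float64(0.0671)), (np.float64(0.1591), np.float64(-0.0787))] far w2 [(np.float64(0.148), np.float64(-0.0778)), (np.float64(0.1491), np.float64(0.0683))]
[(np.float64(0.133), np.float64(0.0646)), (np.float64(0.1365), np.float64(-0.0724)), (np.float64(-0.1664), np.float64(-0.0722)), (np.float64(-0.1645), np.float64(0.0666))]
```

View pics/w2o.png

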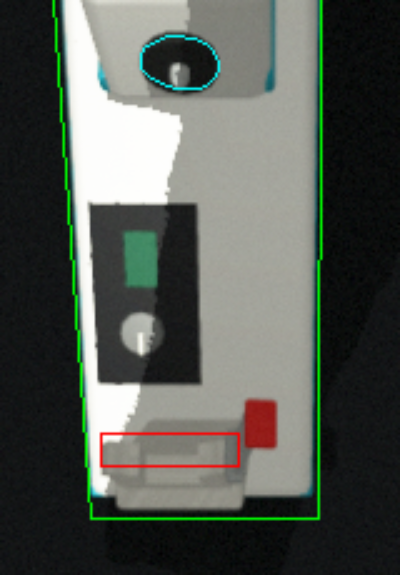

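View pics/w1o.png

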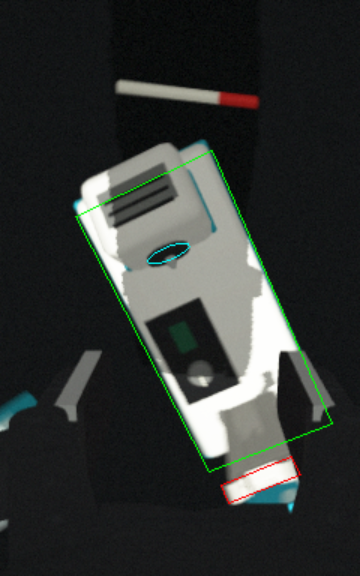

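```bash
cat >> h.py <<'E'
def tri(obs):
    A=[];b=[]
    for c,uv in obs:
        o,d=ray(uv,*c); d=d/np.linalg.norm(d); Pm=np.eye(3)-np.outer(d,d); A.append(Pm); b.append(Pm@o)
    A=np.vstack(A);b=np.hstack(b); x,r,_,_=np.linalg.lstsq(A,b,rcond=None); return x, np.sqrt(r/len(obs))
E
python3 - <<'E'
from h import *
w1,w2,sc,top=load('w1'),load('w2'),load('scene0'),load('top0')
q=np.load('q.npy')
def inv(W):
    d=W[:2]-q[:2]; c,s=np.cos(q[2]),np.sin(q[2]); return (round(c*d[0]+s*d[1],4),round(-s*d[0]+c*d[1],4),round(W[2],4))
for n,a,b in [('disc',(242.6,168.9),(222,25)),('pin',(244.8,177.2),(222.3,35.5)),('nearL panel',(132/2.3+170,300/2.3+85),(186.5,81.5)),('knob',(214/2.3+170,378/2.3+85),(206.5,133)),('panel tr',(215/2.3+170,262/2.3+85),(228.5,81.5)),('panel br',(273/2.3+170,392/2.3+85),(230.5,153)),('base far left',(266.5,304.6),(187,198.3))]:
    x,r=tri([(w1,a),(w2,b)]); print(n,x.round(4),r.round(4),inv(x))
for n in('disc',(0,0,0)),('fork',(.189,0,0)): print(n[0],proj(rot2w(yoke2rot(n[1]),q),sc),proj(rot2w(yoke2rot(n[1]),q),top))
print([proj(rot2w(np.array([a,b,.046]),q),sc).round() for a in(-.15,.15) for b in(-.0695,.0695)])
E
```

```text
disc [ 0.419  -0.1841  0.1015] [0.0002] (np.float64(-0.091), np.float64(0.0003), np.float64(0.1015))
pin [ 0.4298 -0.1865  0.1003] [0.0009] (np.float64(-0.0801), np.float64(-0.0009), np.float64(0.1003))
nearL panel [ 0.4715 -0.2458  0.0549] [0.0002] (np.float64(-0.0319), np.float64(-0.055), np.float64(0.0549))
knob [ 0.5427 -0.2292  0.0574] [0.0006] (np.float64(0.037), np.float64(-0.0305), np.float64(0.0574))
panel tr [ 0.4782 -0.1892  0.0519] [0.0005] (np.float64(-0.0317), np.float64(0.0019), np.float64(0.0519))
panel br [ 0.5756 -0.2022  0.0478] [0.0007] (np.float64(0.0665), np.float64(0.0002), np.float64(0.0478))
base far left [ 0.6393 -0.2803  0.0329] [0.] (np.float64(0.1388), np.float64(-0.0702), np.float64(0.0329))
disc [212.22614118 167.83662116] [300.0199226  220.94974228]
fork [183.0139425  181.07128031] [308.28267041 174.66074687]
[array([206., 163.]), array([237., 175.]), array([159., 214.]), array([193., 229.])]
```

Run:
```python
from h import *
print(delta([.50,.17,.34],-.075))
```

```text
{'tx': np.float64(31.75), 'ty': np.float64(-11.78), 'tz': np.float64(4.07), 'turn': np.float64(-2.5)}
```

>>> {"name": "apply_moves", "arguments": {"commands": [{"hand": 0.2, "tx": 31.8, "ty": -11.8, "tz": 4.0, "turn": -2.5}, {"hand": 0.2, "tx": 31.8, "ty": -11.8, "tz": 4.0, "turn": -2.5}, {"hand": 0.2, "tx": 31.8, "ty": -11.8, "tz": 4.0, "turn": -2.5}, {"hand": 0.2, "tx": 31.8, "ty": -11.8, "tz": 4.0, "turn": -2.5}, {"hand": 0.2, "tx": 31.8, "ty": -11.8, "tz": 4.0, "turn": -2.5}, {"hand": 0.2, "tx": 31.8, "ty": -11.8, "tz": 4.0, "turn": -2.5}, {"hand": 0.2, "tx": 31.8, "ty": -11.8, "tz": 4.0, "turn": -2.5}, {"hand": 0.2, "tx": 31.8, "ty": -11.8, "tz": 4.0, "turn": -2.5}]}}

```text
t: 5.08
tool_pos: [0.5002, 0.17, 0.3405]
orientation: [2.303, 2.136, 0.0]
wrist_force: [-0.3, -0.6, -0.5]
finger_gap: 0.0513
```

Run:
```python
from h import *
s=sense(); print(s['joint_velocities'].round(3))
p=wcap('w3'); print(delta([.50,.17,.34],-.075))
for q in ['tray','carrier_a']:
    print(q,[(np.round(d['extent']).tolist(),round(d['confidence'],2)) for d in cams.find_in(p,q)][:4])
a=cv2.imread('pics/w3.png'); cv2.imwrite('pics/w3a.png',cv2.resize(a,None,fx=1.5,fy=1.5,interpolation=cv2.INTER_CUBIC))
```

```text
[-0.017  0.003  0.002  0.     0.     0.001]
{'tx': np.float64(0.02), 'ty': np.float64(-0.03), 'tz': np.float64(0.05), 'turn': np.float64(-0.0)}
tray [([234.0, 70.0, 146.0, 177.0], 0.58)]
carrier_a [([258.0, 85.0, 28.0, 150.0], 0.92), ([318.0, 86.0, 37.0, 147.0], 0.76), ([301.0, 0.0, 38.0, 37.0], 0.73), ([0.0, 303.0, 125.0, 75.0], 0.73)]
```

View pics/w3a.png

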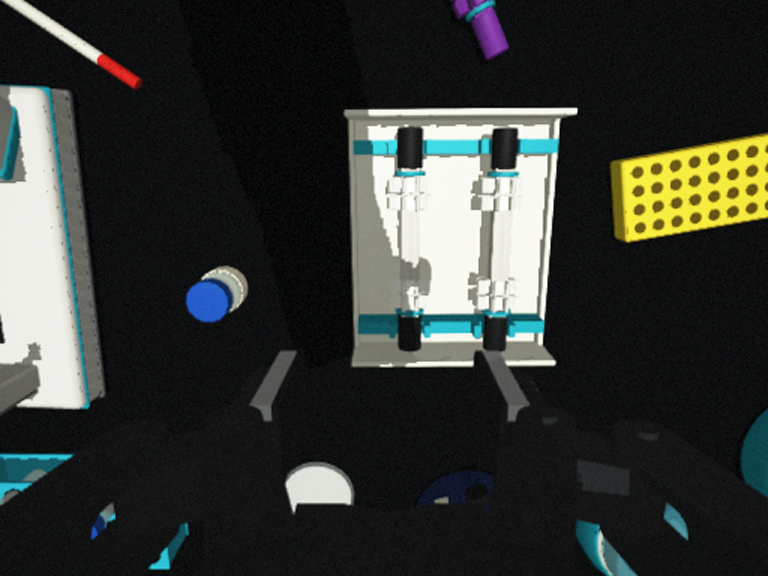

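Run:
```python
import cv2
a=cv2.imread('pics/w3.png'); cv2.imwrite('pics/w3b.png',cv2.resize(a[75:245,230:350],None,fx=3.5,fy=3.5,interpolation=cv2.INTER_CUBIC))
```

```text
(no output)
```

View pics/w3b.png

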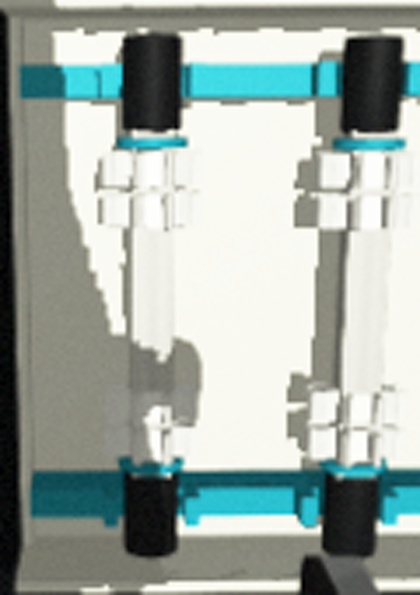

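Run:
```python
from h import *
c=load('w3'); f=lambda a:(a[0]/3.5+230,a[1]/3.5+75)
for n,cc in (('L',((151.5,34),(151,553),(151.5,130),(150,476))),('R',((374,38),(350.5,555),(374,130),(351,476)))):
    P=[fix(f(a),.056,*c) for a in cc]
    print(n,[p[:2].round(4) for p in P],'mid',((P[0]+P[1])/2).round(4),((P[2]+P[3])/2).round(4),'len',np.linalg.norm(P[0]-P[1]).round(4),np.linalg.norm(P[2]-P[3]).round(4),'yaw',np.arctan2(*(P[1]-P[0])[1::-1]).round(4))
```

```text
L [array([0.4118, 0.1935]), array([0.6082, 0.1805]), array([0.4448, 0.1913]), array([0.576 , 0.1822])] mid [0.51  0.187 0.056] [0.5104 0.1868 0.056 ] len 0.1968 0.1315 yaw -0.0657
R [array([0.4191, 0.2721]), array([0.6151, 0.2599]), array([0.4509, 0.2716]), array([0.582 , 0.2608])] mid [0.5171 0.266  0.056 ] [0.5164 0.2662 0.056 ] len 0.1964 0.1315 yaw -0.062
```

Run:
```python
from h import *
print(delta([.496,.188,.14],-.065))
```

```text
{'tx': np.float64(1.8), 'ty': np.float64(-0.59), 'tz': np.float64(20.04), 'turn': np.float64(-0.6)}
```

>>> {"name": "apply_moves", "arguments": {"commands": [{"hand": 0.2, "tx": 1.8, "ty": -0.6, "tz": 20, "turn": -0.6}, {"hand": 0.2, "tx": 1.8, "ty": -0.6, "tz": 20, "turn": -0.6}, {"hand": 0.2, "tx": 1.8, "ty": -0.6, "tz": 20, "turn": -0.6}, {"hand": 0.2, "tx": 1.8, "ty": -0.6, "tz": 20, "turn": -0.6}, {"hand": 0.2, "tx": 1.8, "ty": -0.6, "tz": 20, "turn": -0.6}]}}

```text
t: 5.85
tool_pos: [0.4962, 0.1886, 0.1413]
orientation: [2.292, 2.148, 0.0]
wrist_force: [-1.0, -0.3, 0.5]
finger_gap: 0.0511
```

Run:
```python
from h import *
p=wcap('w4'); print(delta([.496,.188,.026],-.065))
a=cv2.imread('pics/w4.png'); cv2.imwrite('pics/w4a.png',cv2.resize(a,None,fx=1.5,fy=1.5,interpolation=cv2.INTER_CUBIC))
```

```text
{'tx': np.float64(-0.09), 'ty': np.float64(-0.1), 'tz': np.float64(11.62), 'turn': np.float64(0.0)}
```

View pics/w4a.png

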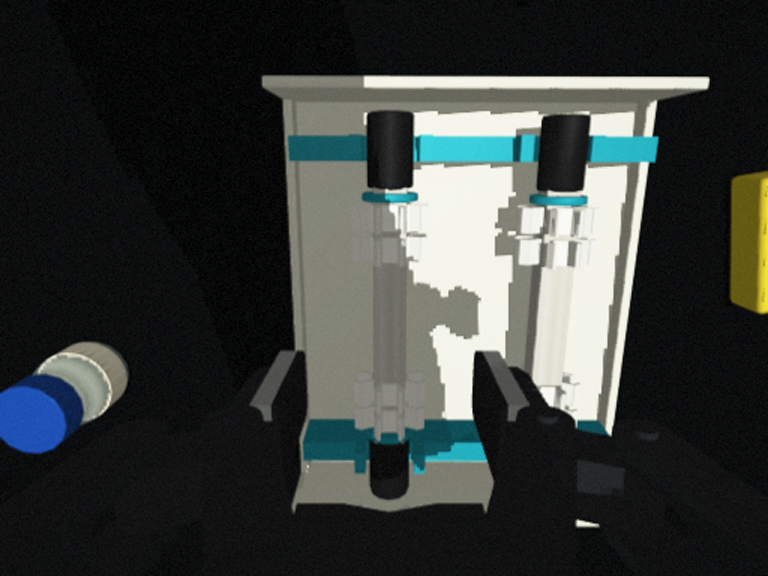

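Run:
```python
from h import *
c3,c4=load('w3'),load('w4'); f=lambda a:(a[0]/3.5+230,a[1]/3.5+75); g=lambda a:(a[0]/1.5,a[1]/1.5)
for a,b in [((151.5,34),(390,112)),((151.5,130),(390,189)),((151,553),(389,497)),((150,476),(389,441))]:
    x,r=tri([(c3,f(a)),(c4,g(b))]); print(x.round(4),r.round(4), fix(g(b),.056,*c4).round(4))
```

```text
[0.4113 0.1939 0.0481] [0.0001] [0.412  0.1938 0.056 ]
[0.445  0.1916 0.0533] [0.0002] [0.445  0.1917 0.056 ]
[0.6081 0.1805 0.0563] [0.] [0.6084 0.1805 0.056 ]
[0.5781 0.1824 0.0497] [0.0001] [0.5742 0.1828 0.056 ]
```

>>> {"name": "apply_moves", "arguments": {"commands": [{"hand": 0.2, "tx": -0.05, "ty": 0, "tz": 6, "turn": 0}, {"hand": 0.2, "tx": -0.05, "ty": 0, "tz": 9, "turn": 0}, {"hand": 0.2, "tx": -0.05, "ty": 0, "tz": 11.5, "turn": 0}, {"hand": 0.2, "tx": -0.05, "ty": 0, "tz": 11.5, "turn": 0}, {"hand": -1, "tx": -0.05, "ty": 0, "tz": 11.5, "turn": 0}, {"hand": -1, "tx": -0.05, "ty": 0, "tz": 11.5, "turn": 0}, {"hand": -1, "tx": -0.05, "ty": 0, "tz": 11.5, "turn": 0}, {"hand": -1, "tx": -0.05, "ty": 0, "tz": 11.5, "turn": 0}], "squeeze": 50}}

```text
t: 6.9
tool_pos: [0.4966, 0.1887, 0.0269]
orientation: [2.291, 2.148, 0.004]
wrist_force: [-1.1, -0.7, 9.1]
finger_gap: 0.0153
```

>>> {"name": "apply_moves", "arguments": {"commands": [{"hand": -1, "tx": 0, "ty": 0, "tz": -2, "turn": 0}, {"hand": -1, "tx": 0, "ty": 0, "tz": -6, "turn": 0}, {"hand": -1, "tx": 0, "ty": 0, "tz": -12, "turn": 0}, {"hand": -1, "tx": 0, "ty": 0, "tz": -18, "turn": 0}, {"hand": -1, "tx": 0, "ty": 0, "tz": -24, "turn": 0}, {"hand": -1, "tx": 0, "ty": 0, "tz": -24, "turn": 0}]}}

```text
t: 7.65
tool_pos: [0.4969, 0.1888, 0.2702]
orientation: [2.289, 2.146, 0.011]
wrist_force: [-0.2, 0.1, -2.0]
finger_gap: 0.0149
```

Run:
```python
from h import *
p=wcap('w5'); print(sense()['tool_pos'])
p=cams.capture('scene'); save(p,'s5')
a=cv2.imread('pics/s5.png'); cv2.imwrite('pics/s5c.png',cv2.resize(a[100:280,150:400],None,fx=3,fy=3,interpolation=cv2.INTER_CUBIC))
```

```text
[0.4961921  0.18861741 0.2674778 ]
```

View pics/w5.png

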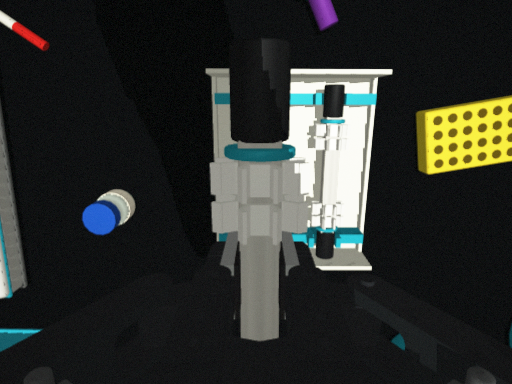

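View pics/s5c.png

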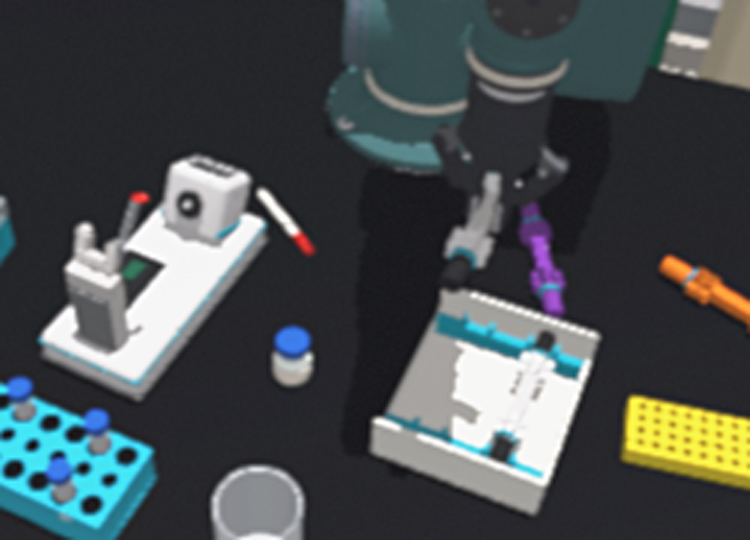

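```bash
cat >> h.py <<'E'
HE=np.array([[ 9.99999733e-01,-6.19425260e-04,-3.88088525e-04,1.12042031e-03],[6.98589421e-04,9.66135088e-01,2.58035859e-01,-6.56848412e-02],[2.15112012e-04,-2.58036061e-01,9.66135262e-01,-1.42575143e-01],[0,0,0,1]])
KW=np.array([[327.1806124,0,259.25834728],[0,327.1806124,193.81864377],[0,0,1]])
def ptool(P):
    v=KW@(np.linalg.inv(HE)@np.append(P,1))[:3]; return v[:2]/v[2]
def carrier_pts(off,tilt,pts,gz=-.019):
    """grip at carrier coordinate off (carrier x along tool y); tilt>0 = far end (+tool y) up; pts (x,z)"""
    o=[]
    for x,z in pts:
        d=x-off; o.append(ptool(np.array([0,d*np.cos(tilt)-z*np.sin(tilt),gz-d*np.sin(tilt)-z*np.cos(tilt)])))
    return np.array(o)
E
python3 - <<'E'
from h import *
for t in (-.15,-.05,0,.05,.15,.3,.436):
    print(t,carrier_pts(-.014,t,[(-.1,.011),(-.066,.011),(-.1,0),(-.0595,.017),(-.03,.017)])[:,1].round(1), carrier_pts(-.014,t,[(-.1,-.011)])[:,1].round(1))
E
```

```text
-0.15 [ 41.2 157.5  42.2 183.1 261.6] [43.]
-0.05 [ 39.6 150.5  44.2 173.7 255. ] [48.1]
0 [ 40.  147.7  46.2 169.6 251.8] [51.3]
0.05 [ 41.1 145.4  48.6 166.  248.6] [54.9]
0.15 [ 45.1 142.2  54.8 160.2 242.6] [62.9]
0.3 [ 54.5 140.4  66.5 154.5 234.5] [76.7]
0.436 [ 65.7 141.4  79.  152.3 228.2] [90.5]
```

```bash
cat >> h.py <<'E'
D=np.array([.4192,-.1843,.100]); YAW=-.114
def hz(h,z,y=0):
    """horizontal along yoke azimuth, abs z (grip point) -> TCP world"""
    c,s=np.cos(YAW),np.sin(YAW); return np.array([D[0]+h*c-y*s, D[1]+h*s+y*c, z-.019])
def G(th,sE,off=-.014,Y0=0):
    t=np.radians(th); e=np.array([.196*C25+.0125*S25, .1+.196*S25-.0125*C25])
    g=e+.011*np.array([-np.sin(t),np.cos(t)])-(sE-off)*np.array([np.cos(t),np.sin(t)]); return g
def yk(x,z=0,y=0):
    """yoke coords of grip -> TCP"""
    r=yoke2rot((x,y,z)); return hz(r[0]+.0906,r[2],y)
E
python3 - <<'E'
from h import *
g=G(0,.090); print('g0',g); print('above',delta(hz(g[0],.33),YAW)); print('start TCP',hz(g[0],g[1]+.004))
s,M=T()
P=[G(t,.090-.007*t/25) for t in (0,5,10,15,20,25,25.5)]
for a in P: print(a.round(4),hz(*a).round(4))
print('yk99',yk(.099),G(25,.083))
E
```

```text
g0 [0.07891905 0.18250433]
above {'tx': np.float64(-38.08), 'ty': np.float64(2.67), 'tz': np.float64(-4.54), 'turn': np.float64(2.8)}
start TCP [ 0.49760679 -0.1932773   0.16750433]
[0.0789 0.1825] [ 0.4976 -0.1933  0.1635]
[0.0798 0.1735] [ 0.4984 -0.1934  0.1545]
[0.0813 0.1648] [ 0.5    -0.1936  0.1458]
[0.0837 0.1563] [ 0.5023 -0.1938  0.1373]
[0.0867 0.1482] [ 0.5053 -0.1942  0.1292]
[0.0904 0.1405] [ 0.509  -0.1946  0.1215]
[0.0908 0.1397] [ 0.5094 -0.1946  0.1207]
yk99 [ 0.50834207 -0.19450645  0.12283921] [0.0903584  0.14047975]
```

>>> {"name": "apply_moves", "arguments": {"commands": [{"hand": -1, "tx": 0, "ty": 0.5, "tz": -4.5, "turn": 2.8}, {"hand": -1, "tx": -38.1, "ty": 2.7, "tz": -4.5, "turn": 2.8}, {"hand": -1, "tx": -38.1, "ty": 2.7, "tz": -4.5, "turn": 2.8}, {"hand": -1, "tx": -38.1, "ty": 2.7, "tz": -4.5, "turn": 2.8}, {"hand": -1, "tx": -38.1, "ty": 2.7, "tz": -4.5, "turn": 2.8}, {"hand": -1, "tx": -38.1, "ty": 2.7, "tz": -4.5, "turn": 2.8}, {"hand": -1, "tx": -38.1, "ty": 2.7, "tz": -4.5, "turn": 2.8}, {"hand": -1, "tx": -38.1, "ty": 2.7, "tz": -4.5, "turn": 2.8}, {"hand": -1, "tx": -38.1, "ty": 2.7, "tz": -4.5, "turn": 2.8}, {"hand": -1, "tx": -38.1, "ty": 2.7, "tz": -4.5, "turn": 2.8}]}}

```text
t: 9.0
tool_pos: [0.4979, -0.1922, 0.31]
orientation: [-2.342, -2.093, 0.0]
wrist_force: [-0.8, 0.1, -1.3]
finger_gap: 0.0155
```

Run:
```python
from h import *
p=wcap('w6'); s=sense();print(s['tool_pos'],s['wrist_force'])
g=G(0,.090); print(delta(hz(g[0],g[1]+.004),YAW))
p=cams.capture('scene'); save(p,'s6')
a=cv2.imread('pics/s6.png'); cv2.imwrite('pics/s6c.png',cv2.resize(a[100:280,130:330],None,fx=3.3,fy=3.3,interpolation=cv2.INTER_CUBIC))
```

```text
[ 0.49794662 -0.19215882  0.31019133] [ 0.7422179  -0.68935556 -1.5699895 ]
{'tx': np.float64(-0.12), 'ty': np.float64(-0.02), 'tz': np.float64(14.27), 'turn': np.float64(0.1)}
```

View pics/w6.png

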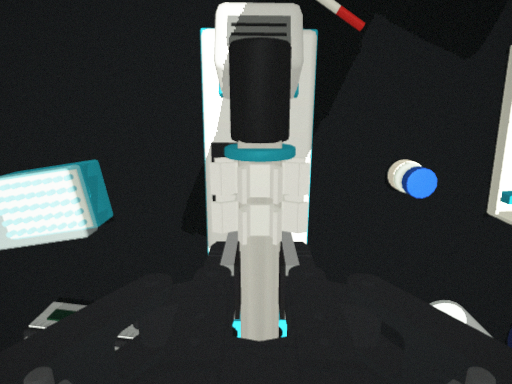

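View pics/s6c.png

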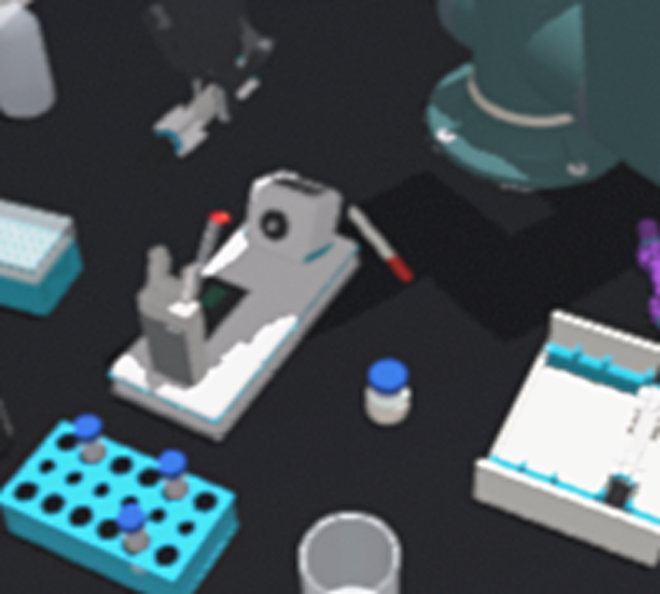

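>>> {"name": "apply_moves", "arguments": {"commands": [{"hand": -1, "tx": -0.1, "ty": 0, "tz": 5, "turn": 0}, {"hand": -1, "tx": -0.1, "ty": 0, "tz": 10, "turn": 0}, {"hand": -1, "tx": -0.1, "ty": 0, "tz": 13, "turn": 0}, {"hand": -1, "tx": -0.1, "ty": 0, "tz": 14, "turn": 0}, {"hand": -1, "tx": -0.1, "ty": 0, "tz": 14, "turn": 0}], "squeeze": 35}}

```text
t: 9.72
tool_pos: [0.498, -0.1941, 0.1707]
orientation: [2.343, 2.093, 0.0]
wrist_force: [0.1, -0.2, -1.7]
finger_gap: 0.0153
```

Run:
```python
from h import *
s,M=T();print(s['tool_pos'],s['wrist_force'],s['joint_velocities'].round(3))
for t in (0,5,10,15,20,25,25.5): print(t,delta(hz(*G(t,.090-.007*t/25)),YAW))
p=cams.capture('scene'); save(p,'s7')
a=cv2.imread('pics/s7.png'); cv2.imwrite('pics/s7c.png',cv2.resize(a[120:260,140:300],None,fx=4,fy=4,interpolation=cv2.INTER_CUBIC))
```

```text
[ 0.49803082 -0.19408485  0.17074646] [ 0.06930207 -0.22181351 -1.67586798] [-0.004 -0.011  0.029  0.013 -0.     0.001]
0 {'tx': np.float64(0.08), 'ty': np.float64(-0.05), 'tz': np.float64(0.72), 'turn': np.float64(0.1)}
5 {'tx': np.float64(0.08), 'ty': np.float64(0.03), 'tz': np.float64(1.62), 'turn': np.float64(0.1)}
10 {'tx': np.float64(0.08), 'ty': np.float64(0.19), 'tz': np.float64(2.5), 'turn': np.float64(0.1)}
15 {'tx': np.float64(0.07), 'ty': np.float64(0.42), 'tz': np.float64(3.34), 'turn': np.float64(0.1)}
20 {'tx': np.float64(0.07), 'ty': np.float64(0.73), 'tz': np.float64(4.16), 'turn': np.float64(0.1)}
25 {'tx': np.float64(0.07), 'ty': np.float64(1.09), 'tz': np.float64(4.93), 'turn': np.float64(0.1)}
25.5 {'tx': np.float64(0.07), 'ty': np.float64(1.13), 'tz': np.float64(5.0), 'turn': np.float64(0.1)}
```

View pics/s7c.png

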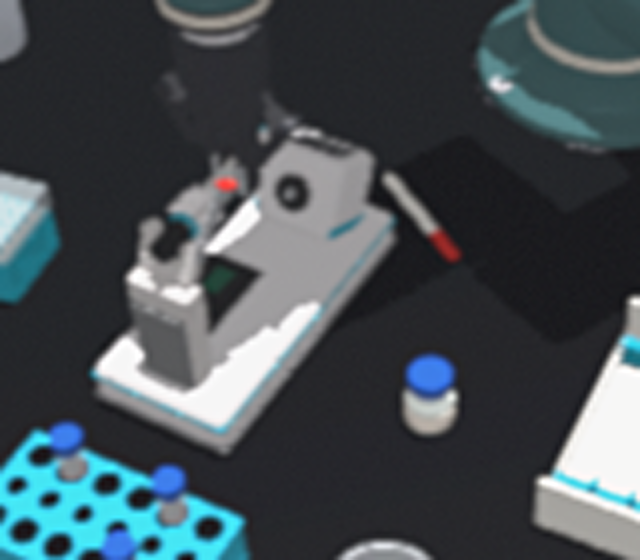

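>>> {"name": "apply_moves", "arguments": {"commands": [{"hand": -1, "tx": 0, "ty": -0.05, "tz": 0.7, "turn": 0}, {"hand": -1, "tx": 0, "ty": 0, "tz": 1.1, "turn": 0}, {"hand": -1, "tx": 0, "ty": 0.05, "tz": 1.6, "turn": 0}, {"hand": -1, "tx": 0, "ty": 0.05, "tz": 1.6, "turn": 0}]}}

```text
t: 10.28
tool_pos: [0.4985, -0.1946, 0.1541]
orientation: [2.343, 2.092, 0.0]
wrist_force: [-0.3, -0.4, 1.7]
finger_gap: 0.0152
```

Run:
```python
from h import *
s,M=T();print(s['tool_pos'],s['wrist_force'],s['torque'])
p=wcap('w8')
```

```text
[ 0.49845444 -0.19463052  0.15414406] [-0.31883703 -0.3678141   1.69734803] [-0.10049771 -0.23632574 -0.08082501]
```

View pics/w8.png

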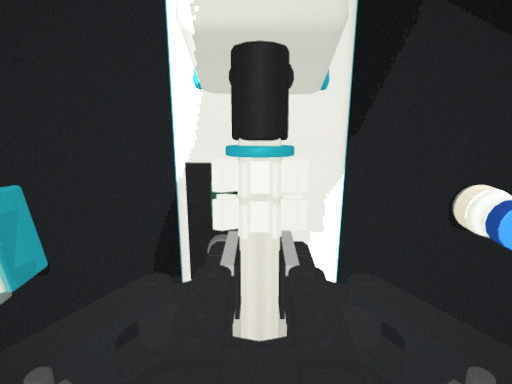

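>>> {"name": "apply_moves", "arguments": {"commands": [{"hand": -1, "tx": 0, "ty": 0.15, "tz": 0.9, "turn": 0}, {"hand": -1, "tx": 0, "ty": 0.4, "tz": 1.75, "turn": 0}, {"hand": -1, "tx": 0, "ty": 0.7, "tz": 2.5, "turn": 0}, {"hand": -1, "tx": 0, "ty": 0.7, "tz": 2.5, "turn": 0}]}}

```text
t: 10.82
tool_pos: [0.5051, -0.1951, 0.1283]
orientation: [-2.342, -2.091, 0.001]
wrist_force: [-1.8, -0.1, 0.2]
finger_gap: 0.0152
```

Run:
```python
from h import *
s,M=T();print(s['tool_pos'],s['wrist_force'],s['torque'])
print(delta(hz(*G(25.5,.083)),YAW))
p=wcap('w9')
for t in (.25,.3,.35,.4,.436,.46):
    print(t,carrier_pts(-.014,t,[(-.1,.011),(-.066,.011),(-.0595,.017),(-.03,.017)])[:,1].round(1))
```

```text
[ 0.50510594 -0.19511177  0.12834434] [-1.82783601 -0.0775529   0.17759957] [0.07247708 0.20776183 0.00716859]
{'tx': np.float64(0.1), 'ty': np.float64(0.41), 'tz': np.float64(0.77), 'turn': np.float64(0.1)}
0.25 [ 51.  140.6 156.  237.1]
0.3 [ 54.5 140.4 154.5 234.5]
0.35 [ 58.4 140.5 153.4 232.1]
0.4 [ 62.5 140.9 152.6 229.8]
0.436 [ 65.7 141.4 152.3 228.2]
0.46 [ 67.8 141.9 152.1 227.2]
```

View pics/w9.png

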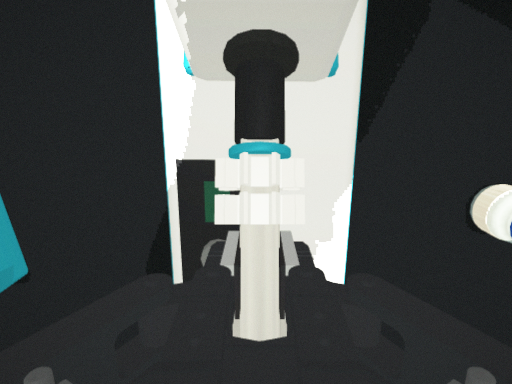

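>>> {"name": "apply_moves", "arguments": {"commands": [{"hand": -1, "tx": 0.05, "ty": 0.2, "tz": 0.4, "turn": 0}, {"hand": -1, "tx": 0.05, "ty": 0.4, "tz": 0.75, "turn": 0}, {"hand": -1, "tx": 0.05, "ty": 0.4, "tz": 0.75, "turn": 0}]}}

```text
t: 11.25
tool_pos: [0.5093, -0.1952, 0.1215]
orientation: [-2.343, -2.092, 0.0]
wrist_force: [-3.9, 0.2, 1.7]
finger_gap: 0.015
```

Run:
```python
from h import *
s,M=T();print(s['tool_pos'],s['wrist_force'],s['torque'])
for x in (.099,.095,.091,.086): print(x,delta(yk(x,-.0008),YAW))
p=wcap('w10'); 
a=cv2.imread('pics/w10.png'); cv2.imwrite('pics/w10c.png',cv2.resize(a[0:240,160:360],None,fx=3,fy=3,interpolation=cv2.INTER_CUBIC)[:600])
p=cams.capture('scene'); save(p,'s10')
a=cv2.imread('pics/s10.png'); cv2.imwrite('pics/s10c.png',cv2.resize(a[130:240,150:280],None,fx=5,fy=5,interpolation=cv2.INTER_CUBIC))
```

```text
[ 0.50931861 -0.19521564  0.12154862] [-3.86488896  0.1700876   1.72792155] [0.02054435 0.31863128 0.02360516]
0.099 {'tx': np.float64(0.06), 'ty': np.float64(-0.07), 'tz': np.float64(-0.06), 'turn': np.float64(0.1)}
0.095 {'tx': np.float64(0.06), 'ty': np.float64(-0.43), 'tz': np.float64(0.11), 'turn': np.float64(0.1)}
0.091 {'tx': np.float64(0.06), 'ty': np.float64(-0.8), 'tz': np.float64(0.28), 'turn': np.float64(0.1)}
0.086 {'tx': np.float64(0.06), 'ty': np.float64(-1.25), 'tz': np.float64(0.49), 'turn': np.float64(0.1)}
```

View pics/w10c.png

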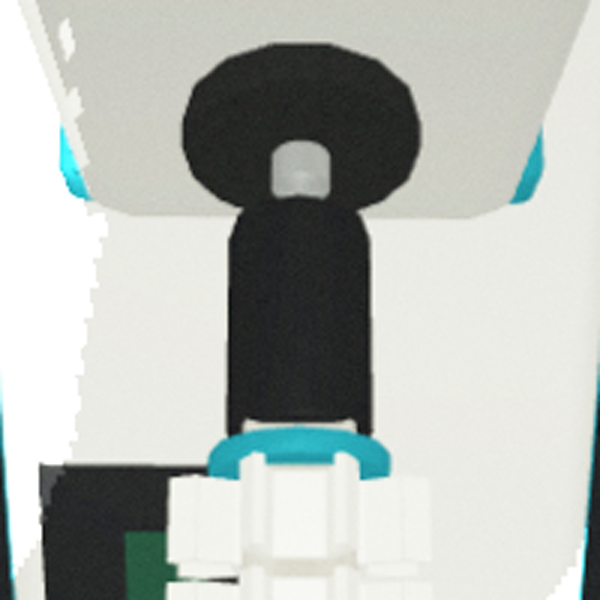

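View pics/s10c.png

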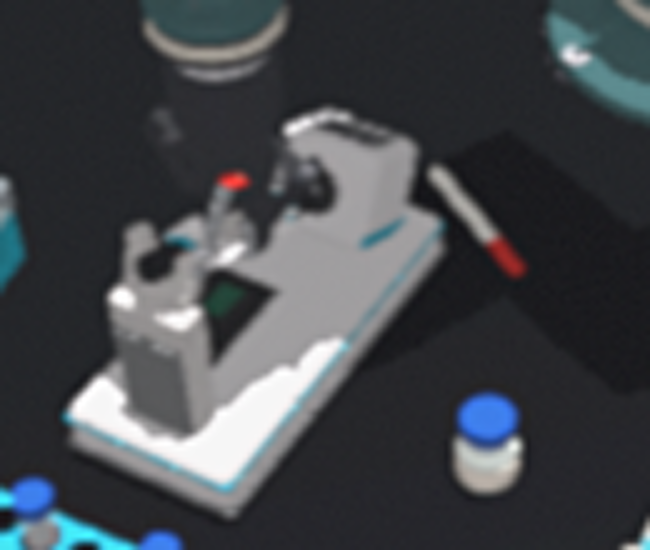

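>>> {"name": "apply_moves", "arguments": {"commands": [{"hand": -1, "tx": 0, "ty": -0.2, "tz": 0.1, "turn": 0}, {"hand": -1, "tx": 0, "ty": -0.35, "tz": 0.17, "turn": 0}, {"hand": -1, "tx": 0, "ty": -0.45, "tz": 0.21, "turn": 0}, {"hand": -1, "tx": 0, "ty": -0.45, "tz": 0.21, "turn": 0}], "squeeze": 24}}

```text
t: 11.85
tool_pos: [0.5056, -0.195, 0.12]
orientation: [2.342, 2.091, 0.002]
wrist_force: [4.5, 0.3, 2.2]
finger_gap: 0.0152
```

>>> {"name": "apply_moves", "arguments": {"commands": [{"hand": -1, "tx": 0, "ty": -0.1, "tz": 0.05, "turn": 0}, {"hand": -1, "tx": 0, "ty": -0.1, "tz": 0.05, "turn": 0}]}}

```text
t: 12.1
tool_pos: [0.5055, -0.1951, 0.1199]
orientation: [2.341, 2.091, 0.003]
wrist_force: [8.0, 0.3, 4.1]
finger_gap: 0.0151
```

>>> {"name": "apply_moves", "arguments": {"commands": [{"hand": -1, "tx": 0, "ty": -0.1, "tz": 0.05, "turn": 0}, {"hand": -1, "tx": 0, "ty": -0.1, "tz": 0.05, "turn": 0}]}}

```text
t: 12.35
tool_pos: [0.5053, -0.1951, 0.1198]
orientation: [2.34, 2.09, 0.005]
wrist_force: [13.0, 1.2, 5.9]
finger_gap: 0.0152
```

Run:
```python
from h import *
s,M=T();print(s['tool_pos'],s['wrist_force'])
p=wcap('w11'); 
a=cv2.imread('pics/w11.png'); cv2.imwrite('pics/w11c.png',cv2.resize(a[0:200,180:340],None,fx=4,fy=4,interpolation=cv2.INTER_CUBIC)[:600])
c=load('w11')
W=lambda x,z,y=0: (hz(0,0)*0+ (lambda t:np.array([t[0],t[1],t[2]+.019]))(yk(x,z,y)))
for x in (7.5,9,10): print(x,'end top',proj(W(x/1000,.011),c).round(1),'disc ctr',proj(W(0,0),c).round(1),'disc top',proj(W(0,.0185),c).round(1),'disc L',proj(W(0,0,.0185),c).round(1))
```

```text
[ 0.50526968 -0.19512341  0.1198305 ] [12.96368119  1.24369848  5.8615062 ]
7.5 end top [263.5  56.8] disc ctr [263.2  55.8] disc top [263.7  29.1] disc L [303.4  55.8]
9 end top [263.5  60.1] disc ctr [263.2  55.8] disc top [263.7  29.1] disc L [303.4  55.8]
10 end top [263.5  62.3] disc ctr [263.2  55.8] disc top [263.7  29.1] disc L [303.4  55.8]
```

View pics/w11c.png

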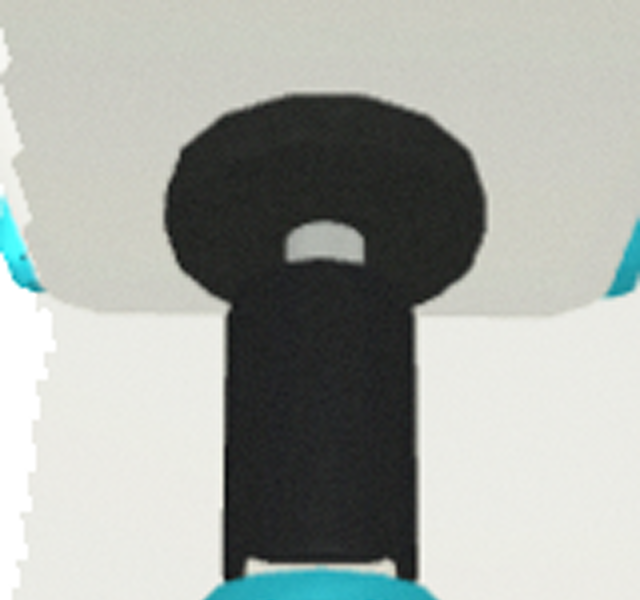

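>>> {"name": "apply_moves", "arguments": {"commands": [{"hand": -1, "tx": 0, "ty": 0.6, "tz": -0.3, "turn": 0}, {"hand": -1, "tx": 0, "ty": 0.6, "tz": -0.3, "turn": 0}, {"hand": -1, "tx": 0, "ty": -0.3, "tz": -2.3, "turn": 0}, {"hand": -1, "tx": 0, "ty": -1.3, "tz": -4.4, "turn": 0}, {"hand": -1, "tx": 0, "ty": -1.8, "tz": -8, "turn": 0}, {"hand": -1, "tx": 0, "ty": -1.8, "tz": -14, "turn": 0}, {"hand": -1, "tx": 0, "ty": -1.8, "tz": -20, "turn": 0}, {"hand": -1, "tx": 0, "ty": -1.8, "tz": -22, "turn": 0}], "squeeze": 40}}

```text
t: 13.4
tool_pos: [0.4851, -0.1927, 0.3416]
orientation: [2.341, 2.09, 0.001]
wrist_force: [1.0, -0.9, -2.6]
finger_gap: 0.0151
```

Run:
```python
from h import *
s,M=T();print(s['tool_pos'],s['wrist_force'],s['joints'].round(2))
print(delta([.524,.1866,.34],None),delta([.524,.1866,.34],np.pi-.065))
p=wcap('w12')
```

```text
[ 0.48514527 -0.19273445  0.34161816] [ 0.98962973 -0.88059592 -2.57907412] [-0.53  0.25  0.23  1.55 -0.   -0.42]
{'tx': np.float64(38.13), 'ty': np.float64(-0.43), 'tz': np.float64(0.1)} {'tx': np.float64(38.13), 'ty': np.float64(-0.43), 'tz': np.float64(0.1), 'turn': np.float64(177.2)}
```

View pics/w12.png

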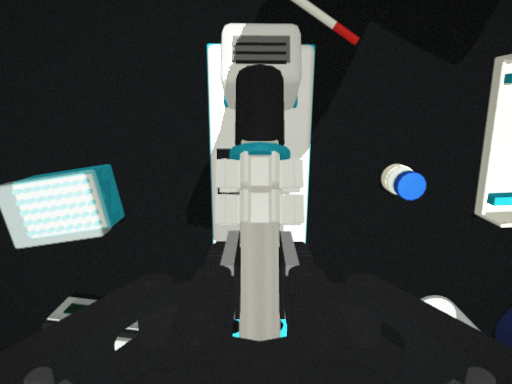

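>>> {"name": "apply_moves", "arguments": {"commands": [{"hand": -1, "tx": 38.1, "ty": -0.4, "tz": 0, "turn": -183}, {"hand": -1, "tx": 38.1, "ty": -0.4, "tz": 0, "turn": -183}, {"hand": -1, "tx": 38.1, "ty": -0.4, "tz": 0, "turn": -183}, {"hand": -1, "tx": 38.1, "ty": -0.4, "tz": 0, "turn": -183}, {"hand": -1, "tx": 38.1, "ty": -0.4, "tz": 0, "turn": -183}, {"hand": -1, "tx": 38.1, "ty": -0.4, "tz": 0, "turn": -183}, {"hand": -1, "tx": 38.1, "ty": -0.4, "tz": 0, "turn": -183}, {"hand": -1, "tx": 38.1, "ty": -0.4, "tz": 0, "turn": -183}, {"hand": -1, "tx": 38.1, "ty": -0.4, "tz": 0, "turn": -183}, {"hand": -1, "tx": 38.1, "ty": -0.4, "tz": 0, "turn": -183}, {"hand": -1, "tx": 38.1, "ty": -0.4, "tz": 0, "turn": -183}, {"hand": -1, "tx": 38.1, "ty": -0.4, "tz": 0, "turn": -183}]}}

```text
t: 14.95
tool_pos: [0.5236, 0.1863, 0.3374]
orientation: [2.962, -1.043, -0.003]
wrist_force: [-0.6, -0.2, -1.7]
finger_gap: 0.0152
```

Run:
```python
from h import *
s,M=T();print(s['tool_pos'],s['joints'].round(2)); print(delta([.524,.1866,.34],np.pi-.065))
```

```text
[0.52362244 0.18633666 0.33738557] [ 0.2   0.32  0.31  1.57 -0.    2.44]
{'tx': np.float64(0.01), 'ty': np.float64(-0.04), 'tz': np.float64(-0.26), 'turn': np.float64(54.9)}
```

>>> {"name": "apply_moves", "arguments": {"commands": [{"hand": -1, "tx": 0, "ty": 0, "tz": 0, "turn": -128}, {"hand": -1, "tx": 0, "ty": 0, "tz": 0, "turn": -128}, {"hand": -1, "tx": 0, "ty": 0, "tz": 0, "turn": -128}, {"hand": -1, "tx": 0, "ty": 0, "tz": 0, "turn": -128}, {"hand": -1, "tx": 0, "ty": 0, "tz": 0, "turn": -128}, {"hand": -1, "tx": 0, "ty": 0, "tz": 0, "turn": -128}, {"hand": -1, "tx": 0, "ty": 0, "tz": 0, "turn": -128}, {"hand": -1, "tx": 0, "ty": 0, "tz": 0, "turn": -128}, {"hand": -1, "tx": 0, "ty": 0, "tz": 0, "turn": -128}, {"hand": -1, "tx": 0, "ty": 0, "tz": 0, "turn": -128}, {"hand": -1, "tx": 0, "ty": 0, "tz": 0, "turn": -128}, {"hand": -1, "tx": 0, "ty": 0, "tz": 0, "turn": -128}]}}

```text
t: 16.45
tool_pos: [0.5236, 0.1863, 0.3373]
orientation: [-2.223, -2.219, 0.003]
wrist_force: [-0.5, 1.1, -1.6]
finger_gap: 0.0152
```

>>> {"name": "apply_moves", "arguments": {"commands": [{"hand": -1, "tx": 0, "ty": 0, "tz": 0, "turn": -128}, {"hand": -1, "tx": 0, "ty": 0, "tz": 0, "turn": -128}, {"hand": -1, "tx": 0, "ty": 0, "tz": 0, "turn": -128}, {"hand": -1, "tx": 0, "ty": 0, "tz": 0, "turn": -128}, {"hand": -1, "tx": 0, "ty": 0, "tz": 0, "turn": -128}, {"hand": -1, "tx": 0, "ty": 0, "tz": 0, "turn": -128}, {"hand": -1, "tx": 0, "ty": 0, "tz": 0, "turn": -128}, {"hand": -1, "tx": 0, "ty": 0, "tz": 0, "turn": -128}, {"hand": -1, "tx": 0, "ty": 0, "tz": 0, "turn": -128}, {"hand": -1, "tx": 0, "ty": 0, "tz": 0, "turn": -128}, {"hand": -1, "tx": 0, "ty": 0, "tz": 0, "turn": -128}, {"hand": -1, "tx": 0, "ty": 0, "tz": 0, "turn": -128}]}}

```text
t: 17.95
tool_pos: [0.5236, 0.1863, 0.3373]
orientation: [1.019, -2.969, -0.0]
wrist_force: [0.3, 0.5, -1.8]
finger_gap: 0.0148
```

Run:
```python
from h import *
s,M=T();print(s['tool_pos'],s['joints'].round(2)); print(delta([.524,.1866,.12],np.pi-.065))
p=wcap('w13')
```

```text
[0.52362523 0.1862898  0.33734566] [ 0.2   0.32  0.31  1.57 -0.   -2.04]
{'tx': np.float64(-0.09), 'ty': np.float64(-0.02), 'tz': np.float64(21.73), 'turn': np.float64(-48.4)}
```

View pics/w13.png

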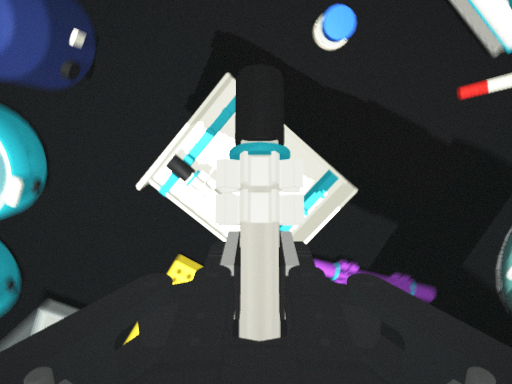

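>>> {"name": "apply_moves", "arguments": {"commands": [{"hand": -1, "tx": 0, "ty": 0, "tz": 0, "turn": -48.4}, {"hand": -1, "tx": 0, "ty": 0, "tz": 0, "turn": -48.4}, {"hand": -1, "tx": 0, "ty": 0, "tz": 0, "turn": -48.4}, {"hand": -1, "tx": 0, "ty": 0, "tz": 6, "turn": -48.4}, {"hand": -1, "tx": 0, "ty": 0, "tz": 12, "turn": -48.4}, {"hand": -1, "tx": 0, "ty": 0, "tz": 18, "turn": -48.4}, {"hand": -1, "tx": 0, "ty": 0, "tz": 21.7, "turn": -48.4}, {"hand": -1, "tx": 0, "ty": 0, "tz": 21.7, "turn": -48.4}]}}

```text
t: 19.0
tool_pos: [0.5218, 0.186, 0.1191]
orientation: [2.136, -2.297, -0.005]
wrist_force: [-0.8, 0.2, -1.1]
finger_gap: 0.0151
```

Run:
```python
from h import *
s,M=T();print(s['tool_pos'],s['joints'].round(2)); print(delta([.524,.1866,.028],np.pi-.065))
p=wcap('w14')
```

```text
[0.52179074 0.18597589 0.1190836 ] [ 0.2   0.37 -0.2   1.01 -0.   -2.87]
{'tx': np.float64(-0.09), 'ty': np.float64(-0.27), 'tz': np.float64(9.11), 'turn': np.float64(-0.4)}
```

View pics/w14.png

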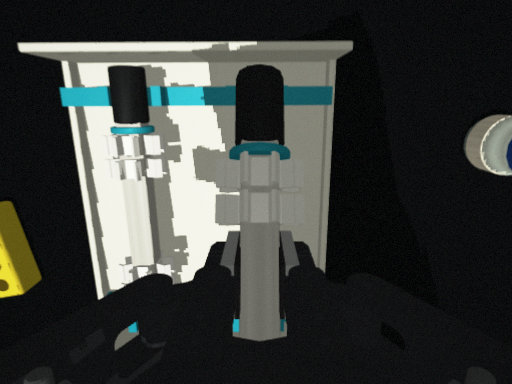

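>>> {"name": "apply_moves", "arguments": {"commands": [{"hand": -1, "tx": -0.05, "ty": 0, "tz": 3, "turn": -0.4}, {"hand": -1, "tx": -0.05, "ty": 0, "tz": 5, "turn": -0.4}, {"hand": -1, "tx": -0.05, "ty": 0, "tz": 7, "turn": -0.4}, {"hand": -1, "tx": -0.05, "ty": 0, "tz": 8.3, "turn": -0.4}, {"hand": -1, "tx": -0.05, "ty": 0, "tz": 9.1, "turn": -0.4}, {"hand": -1, "tx": -0.05, "ty": 0, "tz": 9.1, "turn": -0.4}], "squeeze": 25}}

```text
t: 19.8
tool_pos: [0.525, 0.1872, 0.0316]
orientation: [-2.148, 2.29, -0.002]
wrist_force: [1.8, -0.0, 1.2]
finger_gap: 0.015
```

Run:
```python
from h import *
s,M=T();print(s['tool_pos'],s['wrist_force']); 
p=wcap('w15')
```

```text
[0.52504133 0.18715454 0.03157491] [ 1.78766236 -0.03762433  1.23658779]
```

View pics/w15.png

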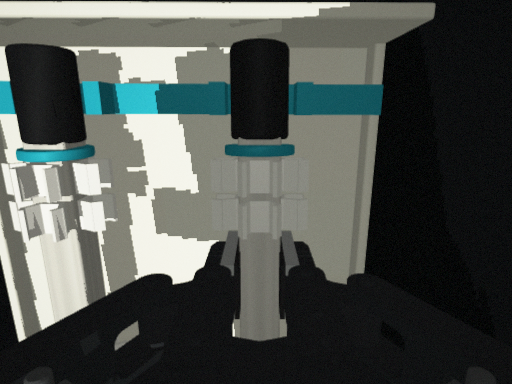

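>>> {"name": "apply_moves", "arguments": {"commands": [{"hand": -1, "tx": 0, "ty": 0, "tz": 0.5, "turn": 0}, {"hand": -1, "tx": 0, "ty": 0, "tz": 0.5, "turn": 0}, {"hand": 0.2, "tx": 0, "ty": 0, "tz": 0.4, "turn": 0}, {"hand": 0.2, "tx": 0, "ty": 0, "tz": 0.4, "turn": 0}, {"hand": 0.2, "tx": 0, "ty": 0, "tz": 0.4, "turn": 0}, {"hand": 0.2, "tx": 0, "ty": 0, "tz": 0.4, "turn": 0}, {"hand": 0.2, "tx": 0, "ty": 0, "tz": -4, "turn": 0}, {"hand": 0.2, "tx": 0, "ty": 0, "tz": -10, "turn": 0}, {"hand": 0.2, "tx": 0, "ty": 0, "tz": -14, "turn": 0}, {"hand": 0.2, "tx": 0, "ty": 0, "tz": -14, "turn": 0}]}}

```text
t: 21.1
tool_pos: [0.5254, 0.1873, 0.1735]
orientation: [-2.147, 2.288, -0.004]
wrist_force: [0.3, 0.2, -1.1]
finger_gap: 0.0514
```

>>> {"name": "apply_moves", "arguments": {"commands": [{"hand": 0.2, "tx": 0, "ty": 0, "tz": 0, "turn": 128}, {"hand": 0.2, "tx": 0, "ty": 0, "tz": 0, "turn": 128}, {"hand": 0.2, "tx": 0, "ty": 0, "tz": 0, "turn": 128}, {"hand": 0.2, "tx": 0, "ty": 0, "tz": 0, "turn": 128}, {"hand": 0.2, "tx": 0, "ty": 0, "tz": 0, "turn": 128}, {"hand": 0.2, "tx": 0, "ty": 0, "tz": 0, "turn": 128}, {"hand": 0.2, "tx": 0, "ty": 0, "tz": 0, "turn": 128}, {"hand": 0.2, "tx": 0, "ty": 0, "tz": 0, "turn": 128}, {"hand": 0.2, "tx": 0, "ty": 0, "tz": 0, "turn": 128}, {"hand": 0.2, "tx": 0, "ty": 0, "tz": 0, "turn": 128}, {"hand": 0.2, "tx": 0, "ty": 0, "tz": 0, "turn": 128}, {"hand": 0.2, "tx": 0, "ty": 0, "tz": 0, "turn": 128}]}}

```text
t: 22.6
tool_pos: [0.5236, 0.1869, 0.1695]
orientation: [-1.125, -2.932, 0.001]
wrist_force: [-0.7, -0.3, 0.6]
finger_gap: 0.0513
```

Run:
```python
from h import *
s,M=T();print(s['tool_pos'],s['joints'].round(2)); print(delta([.496,.1885,.14],-.065))
```

```text
[0.52357323 0.18688562 0.16950163] [ 0.2   0.34 -0.1   1.13  0.   -0.64]
{'tx': np.float64(2.15), 'ty': np.float64(-1.72), 'tz': np.float64(2.95), 'turn': np.float64(51.7)}
```

>>> {"name": "apply_moves", "arguments": {"commands": [{"hand": 0.2, "tx": 2.15, "ty": -1.7, "tz": 3, "turn": 51.7}, {"hand": 0.2, "tx": 2.15, "ty": -1.7, "tz": 3, "turn": 51.7}, {"hand": 0.2, "tx": 2.15, "ty": -1.7, "tz": 3, "turn": 51.7}, {"hand": 0.2, "tx": 2.15, "ty": -1.7, "tz": 3, "turn": 51.7}, {"hand": 0.2, "tx": 2.15, "ty": -1.7, "tz": 3, "turn": 51.7}, {"hand": 0.2, "tx": 2.15, "ty": -1.7, "tz": 3, "turn": 51.7}]}}

```text
t: 23.35
tool_pos: [0.4962, 0.1884, 0.1398]
orientation: [-2.284, -2.156, 0.002]
wrist_force: [0.4, -0.4, -0.3]
finger_gap: 0.0513
```

Run:
```python
from h import *
p=wcap('w16'); print(sense()['tool_pos'],delta([.496,.188,.026],-.065))
a=cv2.imread('pics/w16.png'); cv2.imwrite('pics/w16a.png',cv2.resize(a,None,fx=1.5,fy=1.5,interpolation=cv2.INTER_CUBIC))
```

```text
[0.49631552 0.1884794  0.13994289] {'tx': np.float64(-0.05), 'ty': np.float64(-0.02), 'tz': np.float64(11.39), 'turn': np.float64(0.6)}
```

View pics/w16a.png

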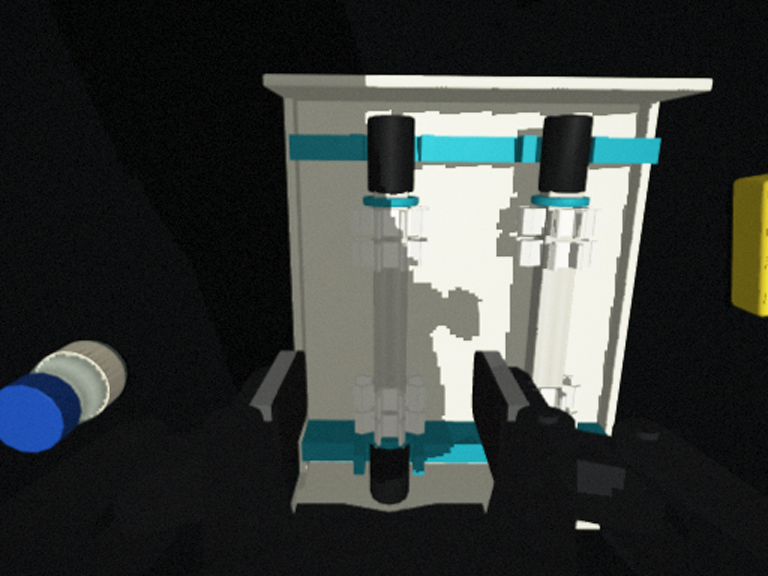

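>>> {"name": "apply_moves", "arguments": {"commands": [{"hand": 0.2, "tx": 0, "ty": 0.1, "tz": 6, "turn": 0.3}, {"hand": 0.2, "tx": 0, "ty": 0.1, "tz": 9, "turn": 0.3}, {"hand": 0.2, "tx": 0, "ty": 0.1, "tz": 11.4, "turn": 0.3}, {"hand": 0.2, "tx": 0, "ty": 0.1, "tz": 11.4, "turn": 0.3}, {"hand": -1, "tx": 0, "ty": 0.1, "tz": 11.4, "turn": 0.3}, {"hand": -1, "tx": 0, "ty": 0.1, "tz": 11.4, "turn": 0.3}, {"hand": -1, "tx": 0, "ty": 0.1, "tz": 11.4, "turn": 0.3}, {"hand": -1, "tx": 0, "ty": 0.1, "tz": 11.4, "turn": 0.3}], "squeeze": 50}}

```text
t: 24.4
tool_pos: [0.4983, 0.1886, 0.0277]
orientation: [2.29, 2.15, 0.002]
wrist_force: [-0.5, -0.8, 6.8]
finger_gap: 0.0147
```

>>> {"name": "apply_moves", "arguments": {"commands": [{"hand": -1, "tx": 0, "ty": 0, "tz": -2, "turn": 0}, {"hand": -1, "tx": 0, "ty": 0, "tz": -7, "turn": 0}, {"hand": -1, "tx": 0, "ty": 0, "tz": -13, "turn": 0}, {"hand": -1, "tx": 0, "ty": 0, "tz": -19, "turn": 0}, {"hand": -1, "tx": 0, "ty": 0, "tz": -25, "turn": 0}, {"hand": -1, "tx": 0, "ty": 0, "tz": -28.5, "turn": 0}, {"hand": -1, "tx": 0, "ty": 0, "tz": -28.5, "turn": 0}]}}

```text
t: 25.28
tool_pos: [0.4984, 0.1887, 0.3143]
orientation: [2.289, 2.149, 0.006]
wrist_force: [-0.4, 0.2, -2.5]
finger_gap: 0.0153
```

```bash
sed -i 's/^D=np.array.*;/D=np.array([.4214,-.1846,.100]);/' h.py; grep -n '^D=' h.py
python3 - <<'E'
from h import *
s=sense(); print(s['tool_pos'],s['wrist_force'])
g=G(0,.090); print('above',delta(hz(g[0],.33),YAW), hz(*g))
E
```

```text
48:D=np.array([.4214,-.1846,.100]); YAW=-.114
[0.4984406 0.1887192 0.3143193] [-0.44717218  0.21480634 -2.48128514]
above {'tx': np.float64(-38.15), 'ty': np.float64(2.55), 'tz': np.float64(0.29), 'turn': np.float64(2.9)} [ 0.49980679 -0.1935773   0.16350433]
```

>>> {"name": "apply_moves", "arguments": {"commands": [{"hand": -1, "tx": -38.1, "ty": 2.6, "tz": 0, "turn": 2.9}, {"hand": -1, "tx": -38.1, "ty": 2.6, "tz": 0, "turn": 2.9}, {"hand": -1, "tx": -38.1, "ty": 2.6, "tz": 0, "turn": 2.9}, {"hand": -1, "tx": -38.1, "ty": 2.6, "tz": 0, "turn": 2.9}, {"hand": -1, "tx": -38.1, "ty": 2.6, "tz": 0, "turn": 2.9}, {"hand": -1, "tx": -38.1, "ty": 2.6, "tz": 0, "turn": 2.9}, {"hand": -1, "tx": -38.1, "ty": 2.6, "tz": 0, "turn": 2.9}, {"hand": -1, "tx": -38.1, "ty": 2.6, "tz": 0, "turn": 2.9}, {"hand": -1, "tx": -38.1, "ty": 2.6, "tz": 0, "turn": 2.9}]}}

```text
t: 26.4
tool_pos: [0.4994, -0.1921, 0.3116]
orientation: [-2.343, -2.092, -0.0]
wrist_force: [-0.1, 0.4, -1.2]
finger_gap: 0.0155
```

Run:
```python
from h import *
s=sense(); print(s['tool_pos'],s['wrist_force'])
g=G(0,.090); print(delta(hz(g[0],g[1]+.004),YAW))
```

```text
[ 0.49940653 -0.19210716  0.31155361] [-0.08245502  0.38557986 -1.23479922]
{'tx': np.float64(-0.15), 'ty': np.float64(0.06), 'tz': np.float64(14.4), 'turn': np.float64(0.1)}
```

>>> {"name": "apply_moves", "arguments": {"commands": [{"hand": -1, "tx": -0.1, "ty": 0.05, "tz": 5, "turn": 0}, {"hand": -1, "tx": -0.1, "ty": 0.05, "tz": 10, "turn": 0}, {"hand": -1, "tx": -0.1, "ty": 0.05, "tz": 13, "turn": 0}, {"hand": -1, "tx": -0.1, "ty": 0.05, "tz": 14.2, "turn": 0}, {"hand": -1, "tx": -0.1, "ty": 0.05, "tz": 14.2, "turn": 0}], "squeeze": 35}}

```text
t: 27.02
tool_pos: [0.4999, -0.1938, 0.17]
orientation: [-2.343, -2.092, 0.0]
wrist_force: [0.6, -0.5, -0.8]
finger_gap: 0.0149
```

Run:
```python
from h import *
s,M=T();print(s['tool_pos'],s['wrist_force'])
for t in (0,5,10,15,20,25,25.5): print(t,delta(hz(*G(t,.090-.007*t/25)),YAW))
p=wcap('w17')
```

```text
[ 0.49993232 -0.19378671  0.16997702] [ 0.58265233 -0.47368476 -0.75528963]
0 {'tx': np.float64(0.02), 'ty': np.float64(-0.01), 'tz': np.float64(0.65), 'turn': np.float64(0.0)}
5 {'tx': np.float64(0.02), 'ty': np.float64(0.07), 'tz': np.float64(1.55), 'turn': np.float64(0.0)}
10 {'tx': np.float64(0.02), 'ty': np.float64(0.23), 'tz': np.float64(2.42), 'turn': np.float64(0.0)}
15 {'tx': np.float64(0.02), 'ty': np.float64(0.46), 'tz': np.float64(3.27), 'turn': np.float64(0.0)}
20 {'tx': np.float64(0.02), 'ty': np.float64(0.76), 'tz': np.float64(4.08), 'turn': np.float64(0.0)}
25 {'tx': np.float64(0.02), 'ty': np.float64(1.13), 'tz': np.float64(4.85), 'turn': np.float64(0.0)}
25.5 {'tx': np.float64(0.02), 'ty': np.float64(1.17), 'tz': np.float64(4.92), 'turn': np.float64(0.0)}
```

View pics/w17.png

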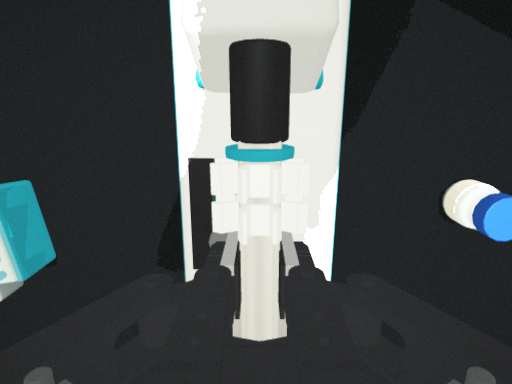

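>>> {"name": "apply_moves", "arguments": {"commands": [{"hand": -1, "tx": 0, "ty": 0, "tz": 0.7, "turn": 0}, {"hand": -1, "tx": 0, "ty": 0.07, "tz": 1.55, "turn": 0}, {"hand": -1, "tx": 0, "ty": 0.23, "tz": 2.4, "turn": 0}, {"hand": -1, "tx": 0, "ty": 0.46, "tz": 3.25, "turn": 0}, {"hand": -1, "tx": 0, "ty": 0.76, "tz": 4.1, "turn": 0}, {"hand": -1, "tx": 0, "ty": 1.15, "tz": 4.85, "turn": 0}, {"hand": -1, "tx": 0, "ty": 1.15, "tz": 4.9, "turn": 0}, {"hand": -1, "tx": 0, "ty": 1.15, "tz": 4.9, "turn": 0}]}}

```text
t: 28.08
tool_pos: [0.5113, -0.1957, 0.1205]
orientation: [-2.344, -2.091, 0.0]
wrist_force: [-1.1, -0.3, -0.5]
finger_gap: 0.0147
```

Run:
```python
from h import *
s,M=T();print(s['tool_pos'],s['wrist_force'])
for x in (.099,.0935,.086): print(x,delta(yk(x,-.0008),YAW))
p=wcap('w18'); 
a=cv2.imread('pics/w18.png'); cv2.imwrite('pics/w18c.png',cv2.resize(a[0:200,180:340],None,fx=3,fy=3,interpolation=cv2.INTER_CUBIC)[:600])
```

```text
[ 0.51126298 -0.19567492  0.1205221 ] [-1.09356773 -0.31655928 -0.51798388]
0.099 {'tx': np.float64(0.08), 'ty': np.float64(-0.05), 'tz': np.float64(-0.16), 'turn': np.float64(-0.0)}
0.0935 {'tx': np.float64(0.08), 'ty': np.float64(-0.55), 'tz': np.float64(0.07), 'turn': np.float64(-0.0)}
0.086 {'tx': np.float64(0.08), 'ty': np.float64(-1.23), 'tz': np.float64(0.39), 'turn': np.float64(-0.0)}
```

View pics/w18c.png

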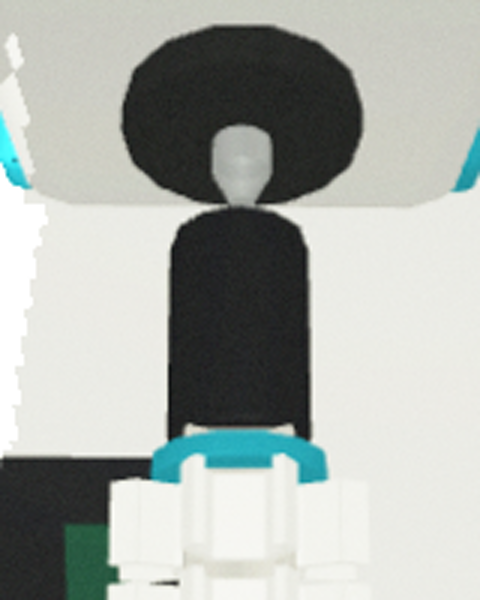

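>>> {"name": "apply_moves", "arguments": {"commands": [{"hand": -1, "tx": 0.05, "ty": -0.1, "tz": -0.12, "turn": 0}, {"hand": -1, "tx": 0.05, "ty": -0.3, "tz": -0.04, "turn": 0}, {"hand": -1, "tx": 0.05, "ty": -0.5, "tz": 0.05, "turn": 0}, {"hand": -1, "tx": 0.05, "ty": -0.5, "tz": 0.05, "turn": 0}], "squeeze": 24}}

```text
t: 28.62
tool_pos: [0.5062, -0.1947, 0.1203]
orientation: [2.345, 2.091, -0.0]
wrist_force: [-0.7, -0.6, 0.8]
finger_gap: 0.0151
```

>>> {"name": "apply_moves", "arguments": {"commands": [{"hand": -1, "tx": 0, "ty": -0.1, "tz": 0.05, "turn": 0}, {"hand": -1, "tx": 0, "ty": -0.1, "tz": 0.05, "turn": 0}]}}

```text
t: 28.88
tool_pos: [0.5056, -0.1947, 0.1199]
orientation: [2.344, 2.091, 0.0]
wrist_force: [2.1, -0.2, 2.5]
finger_gap: 0.015
```

>>> {"name": "apply_moves", "arguments": {"commands": [{"hand": -1, "tx": 0, "ty": -0.1, "tz": 0.05, "turn": 0}, {"hand": -1, "tx": 0, "ty": -0.1, "tz": 0.05, "turn": 0}]}}

```text
t: 29.12
tool_pos: [0.5048, -0.1946, 0.1195]
orientation: [2.344, 2.091, 0.001]
wrist_force: [2.9, 0.0, 6.2]
finger_gap: 0.0149
```

>>> {"name": "apply_moves", "arguments": {"commands": [{"hand": -1, "tx": 0, "ty": -0.1, "tz": 0.05, "turn": 0}, {"hand": -1, "tx": 0, "ty": -0.1, "tz": 0.05, "turn": 0}]}}

```text
t: 29.38
tool_pos: [0.5038, -0.1946, 0.1191]
orientation: [2.344, 2.09, 0.001]
wrist_force: [3.2, -0.4, 6.2]
finger_gap: 0.0152
```

>>> {"name": "apply_moves", "arguments": {"commands": [{"hand": -1, "tx": 0, "ty": -0.1, "tz": 0.03, "turn": 0}, {"hand": -1, "tx": 0, "ty": -0.2, "tz": 0.07, "turn": 0}, {"hand": -1, "tx": 0, "ty": -0.2, "tz": 0.07, "turn": 0}]}}

```text
t: 29.75
tool_pos: [0.5027, -0.1945, 0.1187]
orientation: [2.342, 2.09, 0.002]
wrist_force: [8.0, -0.8, 6.3]
finger_gap: 0.0151
```

>>> {"name": "apply_moves", "arguments": {"commands": [{"hand": -1, "tx": 0, "ty": -0.1, "tz": 0.04, "turn": 0}, {"hand": -1, "tx": 0, "ty": -0.15, "tz": 0.06, "turn": 0}, {"hand": -1, "tx": 0, "ty": -0.15, "tz": 0.06, "turn": 0}]}}

```text
t: 30.12
tool_pos: [0.4996, -0.1939, 0.1175]
orientation: [-2.345, -2.091, 0.001]
wrist_force: [-0.5, -0.4, 7.1]
finger_gap: 0.0152
```

Run:
```python
from h import *
s,M=T();print(s['tool_pos'],s['wrist_force'],s['torque'])
for x in (.087,.086,.085): print(x,delta(yk(x,-.0008),YAW))
p=wcap('w19'); 
a=cv2.imread('pics/w19.png'); cv2.imwrite('pics/w19c.png',cv2.resize(a[0:200,180:340],None,fx=3,fy=3,interpolation=cv2.INTER_CUBIC)[:600])
```

```text
[ 0.49963572 -0.19394226  0.11754697] [-0.47978039 -0.37463895  7.12995787] [0.06672823 0.63515728 0.06881171]
0.087 {'tx': np.float64(0.04), 'ty': np.float64(0.04), 'tz': np.float64(0.05), 'turn': np.float64(-0.0)}
0.086 {'tx': np.float64(0.04), 'ty': np.float64(-0.05), 'tz': np.float64(0.09), 'turn': np.float64(-0.0)}
0.085 {'tx': np.float64(0.04), 'ty': np.float64(-0.14), 'tz': np.float64(0.13), 'turn': np.float64(-0.0)}
```

View pics/w19c.png

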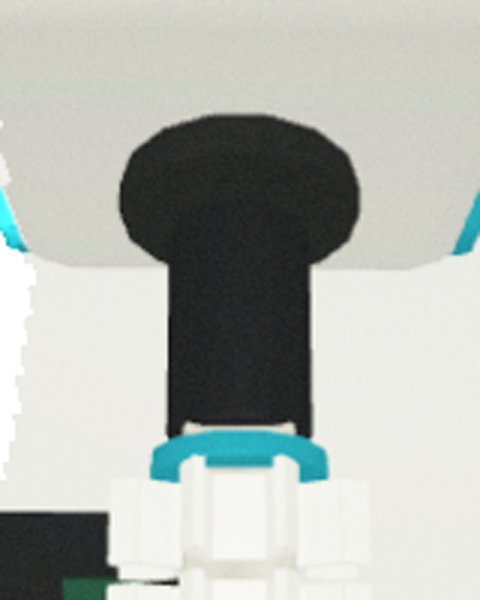

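>>> {"name": "apply_moves", "arguments": {"commands": [{"hand": -1, "tx": 0, "ty": -0.1, "tz": 0.04, "turn": 0}, {"hand": -1, "tx": 0, "ty": -0.1, "tz": 0.04, "turn": 0}]}}

```text
t: 30.42
tool_pos: [0.4989, -0.1939, 0.1172]
orientation: [2.344, 2.091, -0.0]
wrist_force: [1.1, 0.0, 7.0]
finger_gap: 0.0152
```

>>> {"name": "apply_moves", "arguments": {"commands": [{"hand": -1, "tx": 0, "ty": -0.1, "tz": 0.04, "turn": 0}, {"hand": -1, "tx": 0, "ty": -0.1, "tz": 0.04, "turn": 0}]}}

```text
t: 30.68
tool_pos: [0.4989, -0.194, 0.1172]
orientation: [2.343, 2.09, 0.002]
wrist_force: [5.1, -0.1, 8.2]
finger_gap: 0.015
```

>>> {"name": "apply_moves", "arguments": {"commands": [{"hand": -1, "tx": 0, "ty": -0.1, "tz": 0.03, "turn": 0}, {"hand": -1, "tx": 0, "ty": -0.1, "tz": 0.03, "turn": 0}]}}

```text
t: 30.92
tool_pos: [0.4988, -0.1942, 0.1173]
orientation: [2.342, 2.089, 0.004]
wrist_force: [10.0, 0.1, 9.1]
finger_gap: 0.015
```

Run:
```python
from h import *
p=wcap('w20'); 
a=cv2.imread('pics/w20.png'); a=cv2.convertScaleAbs(a,alpha=2.5,beta=-10); cv2.imwrite('pics/w20c.png',cv2.resize(a[20:160,190:330],None,fx=4,fy=4,interpolation=cv2.INTER_CUBIC))
p=cams.capture('scene'); save(p,'s20')
a=cv2.imread('pics/s20.png'); cv2.imwrite('pics/s20c.png',cv2.resize(a[130:240,150:280],None,fx=5,fy=5,interpolation=cv2.INTER_CUBIC))
```

```text
(no output)
```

View pics/w20c.png

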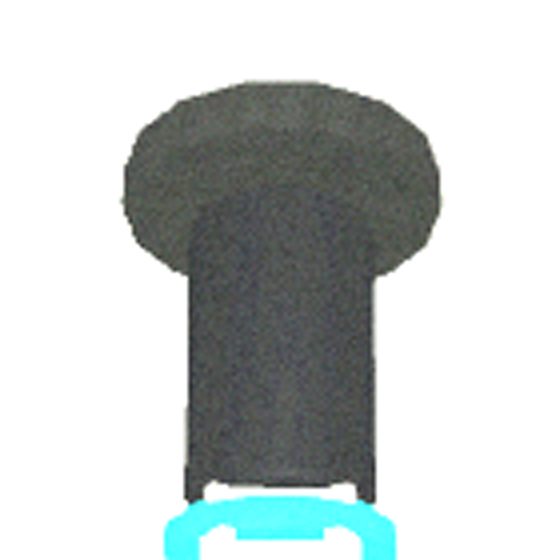

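View pics/s20c.png

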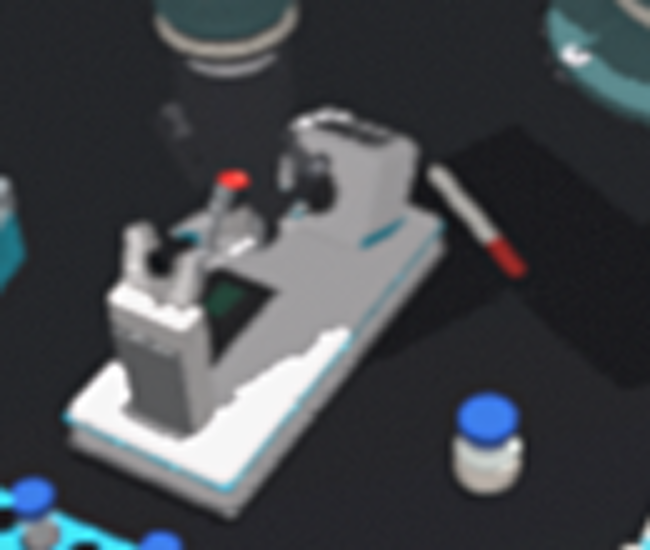

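>>> {"name": "apply_moves", "arguments": {"commands": [{"hand": -1, "tx": 0, "ty": 0.1, "tz": -0.06, "turn": 0}, {"hand": -0.2, "tx": 0, "ty": 0.1, "tz": -0.06, "turn": 0}, {"hand": -0.2, "tx": 0, "ty": 0.1, "tz": -0.06, "turn": 0}, {"hand": -0.2, "tx": 0, "ty": 0.1, "tz": -0.06, "turn": 0}, {"hand": -0.2, "tx": 0, "ty": 0.1, "tz": -0.06, "turn": 0}]}}

```text
t: 31.65
tool_pos: [0.4976, -0.1936, 0.1167]
orientation: [-2.344, -2.091, 0.001]
wrist_force: [-0.8, -0.5, -0.7]
finger_gap: 0.0345
```

Run:
```python
from h import *
print(sense()['wrist_force'])
p=wcap('w21'); 
a=cv2.imread('pics/w21.png'); cv2.imwrite('pics/w21c.png',cv2.resize(a,None,fx=1.5,fy=1.5,interpolation=cv2.INTER_CUBIC))
```

```text
[-0.82425413 -0.53913603 -0.69551136]
```

View pics/w21c.png

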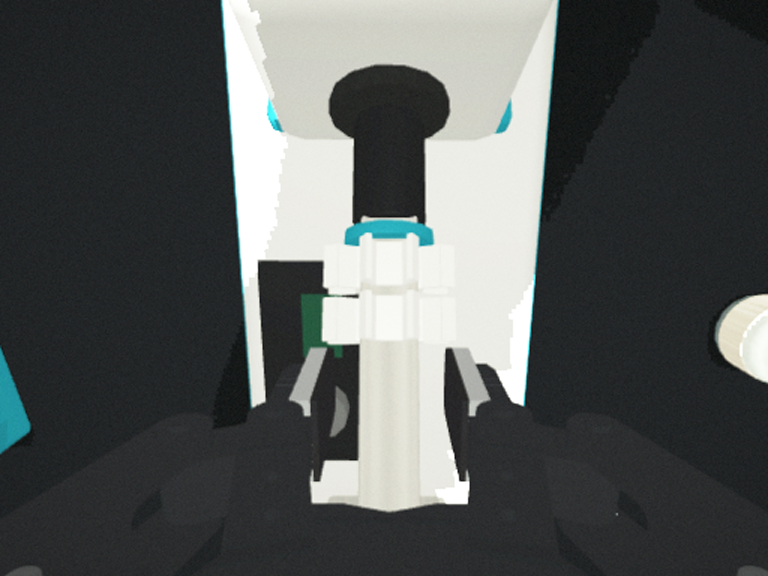

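>>> {"name": "apply_moves", "arguments": {"commands": [{"hand": -0.2, "tx": 0, "ty": 0, "tz": -2, "turn": 0}, {"hand": -0.2, "tx": 0, "ty": 0, "tz": -5, "turn": 0}, {"hand": -0.2, "tx": 0, "ty": -0.5, "tz": -11, "turn": 0}, {"hand": -0.2, "tx": 0, "ty": -0.5, "tz": -17, "turn": 0}, {"hand": -0.2, "tx": 0, "ty": -0.5, "tz": -20, "turn": 0}, {"hand": -1, "tx": 0, "ty": -0.5, "tz": -20, "turn": 0}]}}

```text
t: 32.45
tool_pos: [0.4935, -0.1934, 0.3187]
orientation: [2.342, 2.089, 0.002]
wrist_force: [0.6, -0.0, -0.6]
finger_gap: 0.017
```

Run:
```python
from h import *
s=sense();print(s['tool_pos'],s['wrist_force'])
p=wcap('w22'); c=load('w22')
im=cv2.imread('pics/w22.png')
W=lambda x,z,y=0: yk(x,z,y)+[0,0,.019]
for n,P in dict(disc=W(0,0),end1=W(.2,.0),mid=W(.1,0),tea=W(.063,.0)).items(): print(n,proj(P,c).round(1))
for x,z in ((.166,.011),(.160,.017),(.034,.011),(0,.011),(.182,.015),(.07,.017),(.04,.017),(.13,.017)):
    a=tuple(int(v) for v in proj(W(x,z,-.012),c)); b=tuple(int(v) for v in proj(W(x,z,.012),c)); cv2.line(im,a,b,(0,0,255),1)
cv2.imwrite('pics/w22c.png',cv2.resize(im,None,fx=1.5,fy=1.5))
print('approach',delta(hz(.150,.309,.085)+0,YAW))
```

```text
[ 0.49352406 -0.19344162  0.31870167] [ 0.60525839 -0.04903789 -0.58435604]
disc [260.7  97.3]
end1 [260.9 293.2]
mid [260.8 190.2]
tea [260.7 154.8]
approach {'tx': np.float64(8.54), 'ty': np.float64(7.77), 'tz': np.float64(2.71), 'turn': np.float64(-0.0)}
```

View pics/w22c.png

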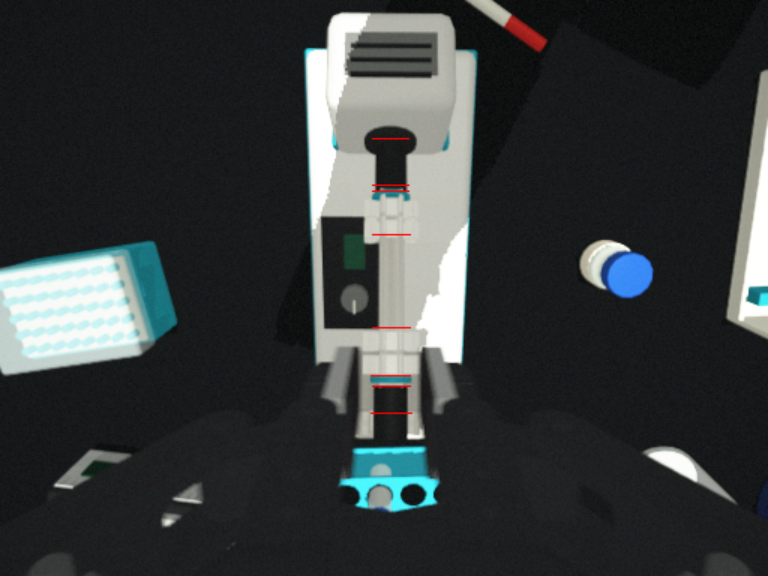

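>>> {"name": "apply_moves", "arguments": {"commands": [{"hand": -1, "tx": 8.5, "ty": 0, "tz": 0, "turn": 0}, {"hand": -1, "tx": 8.5, "ty": 2, "tz": 0, "turn": 0}, {"hand": -1, "tx": 8.5, "ty": 7.8, "tz": 0, "turn": 0}, {"hand": -1, "tx": 8.5, "ty": 7.8, "tz": 4, "turn": 0}, {"hand": -1, "tx": 8.5, "ty": 7.8, "tz": 8, "turn": 0}, {"hand": -1, "tx": 8.5, "ty": 7.8, "tz": 10.5, "turn": 0}, {"hand": -1, "tx": 8.5, "ty": 7.8, "tz": 10.5, "turn": 0}]}}

```text
t: 33.38
tool_pos: [0.5786, -0.117, 0.2093]
orientation: [-2.341, -2.088, 0.004]
wrist_force: [-0.3, -0.2, 0.6]
finger_gap: 0.0002
```

Run:
```python
from h import *
s=sense();print(s['tool_pos'],s['wrist_force'])
for y in (.06,.03,.0): print(y,delta(hz(.152,.212+.019,y),YAW))
p=cams.capture('scene'); save(p,'s23'); a=cv2.imread('pics/s23.png'); cv2.imwrite('pics/s23c.png',cv2.resize(a[120:240,150:290],None,fx=5,fy=5,interpolation=cv2.INTER_CUBIC))
wcap('w23')
```

```text
[ 0.57862934 -0.11702555  0.20933001] [-0.29928346 -0.21220293  0.56619949]
0.06 {'tx': np.float64(-2.5), 'ty': np.float64(0.35), 'tz': np.float64(-0.27), 'turn': np.float64(-0.0)}
0.03 {'tx': np.float64(-5.5), 'ty': np.float64(0.35), 'tz': np.float64(-0.28), 'turn': np.float64(-0.0)}
0.0 {'tx': np.float64(-8.5), 'ty': np.float64(0.35), 'tz': np.float64(-0.28), 'turn': np.float64(-0.0)}
```

View pics/s23c.png

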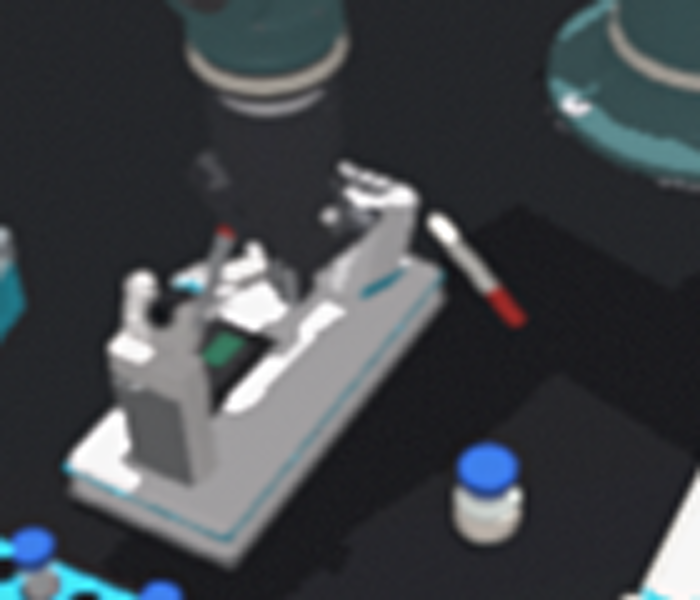

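View pics/w23.png

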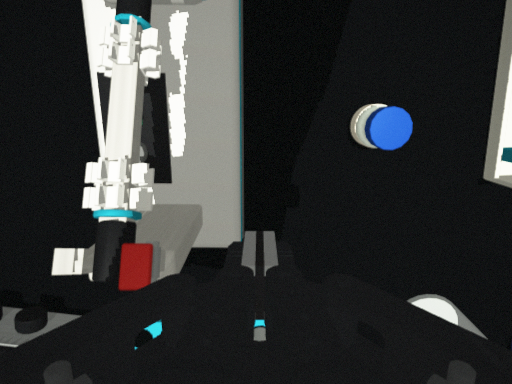

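>>> {"name": "apply_moves", "arguments": {"commands": [{"hand": -1, "tx": -2, "ty": 0.4, "tz": -0.3, "turn": 0}, {"hand": -1, "tx": -3.5, "ty": 0.4, "tz": -0.3, "turn": 0}, {"hand": -1, "tx": -5, "ty": 0.4, "tz": -0.3, "turn": 0}, {"hand": -1, "tx": -5, "ty": 0.4, "tz": -0.3, "turn": 0}]}}

```text
t: 33.98
tool_pos: [0.5782, -0.1691, 0.2149]
orientation: [2.346, 2.089, -0.0]
wrist_force: [-0.4, 0.1, 0.1]
finger_gap: -0.0
```

Run:
```python
from h import *
s=sense();print(s['tool_pos'],s['wrist_force'])
wcap('w24')
```

```text
[ 0.57817778 -0.16907929  0.21485755] [-0.36026473  0.07228556  0.13872794]
```

View pics/w24.png

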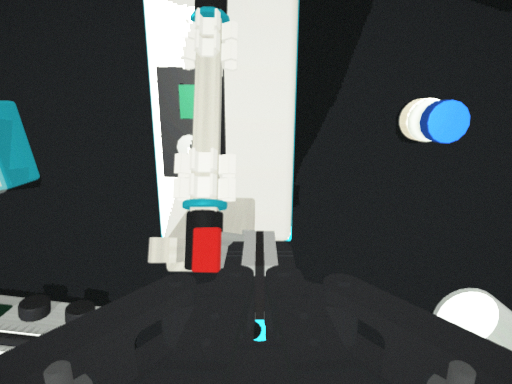

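>>> {"name": "apply_moves", "arguments": {"commands": [{"hand": -1, "tx": -1.3, "ty": 0.2, "tz": 0.1, "turn": 0}, {"hand": -1, "tx": -2.6, "ty": 0.4, "tz": 0.2, "turn": 0}, {"hand": -1, "tx": -4, "ty": 0.6, "tz": 0.3, "turn": 0}, {"hand": -1, "tx": -4, "ty": 0.6, "tz": 0.3, "turn": 0}]}}

```text
t: 34.52
tool_pos: [0.5797, -0.2093, 0.2115]
orientation: [-2.346, -2.09, 0.001]
wrist_force: [-0.5, 0.7, -0.8]
finger_gap: 0.0001
```

Run:
```python
from h import *
s=sense();print(s['tool_pos'],s['wrist_force'])
print(delta(hz(.160,.199+.019,-.007),YAW))
wcap('w25')
```

```text
[ 0.57974982 -0.20934375  0.21150716] [-0.47920611  0.69995124 -0.76091684]
{'tx': np.float64(-0.04), 'ty': np.float64(-0.01), 'tz': np.float64(1.25), 'turn': np.float64(-0.1)}
```

View pics/w25.png

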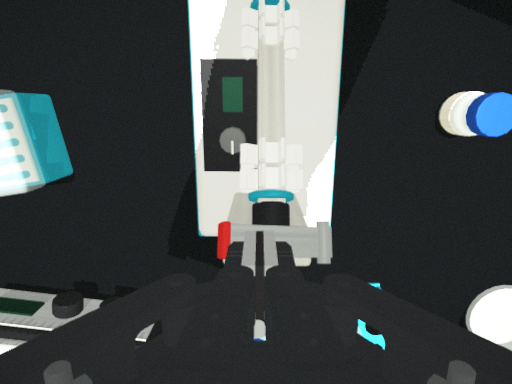

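>>> {"name": "apply_moves", "arguments": {"commands": [{"hand": -1, "tx": 0, "ty": 0, "tz": 0.5, "turn": 0}, {"hand": -1, "tx": 0, "ty": 0, "tz": 0.9, "turn": 0}, {"hand": -1, "tx": 0, "ty": 0, "tz": 0.9, "turn": 0}]}}

```text
t: 34.95
tool_pos: [0.5796, -0.2077, 0.2025]
orientation: [-2.344, -2.091, 0.0]
wrist_force: [-1.2, 0.1, 0.0]
finger_gap: -0.0
```

>>> {"name": "apply_moves", "arguments": {"commands": [{"hand": -1, "tx": 0, "ty": 0, "tz": 0.2, "turn": 0}, {"hand": -1, "tx": 0, "ty": 0, "tz": 0.2, "turn": 0}]}}

```text
t: 35.2
tool_pos: [0.5798, -0.208, 0.2008]
orientation: [-2.344, -2.091, 0.0]
wrist_force: [0.3, -0.6, 0.5]
finger_gap: 0.0003
```

>>> {"name": "apply_moves", "arguments": {"commands": [{"hand": -1, "tx": 0, "ty": 0, "tz": 0.2, "turn": 0}, {"hand": -1, "tx": 0, "ty": 0, "tz": 0.2, "turn": 0}]}}

```text
t: 35.45
tool_pos: [0.5798, -0.2081, 0.1988]
orientation: [-2.344, -2.091, 0.0]
wrist_force: [0.5, -0.2, 0.0]
finger_gap: 0.0001
```

>>> {"name": "apply_moves", "arguments": {"commands": [{"hand": -1, "tx": 0, "ty": 0, "tz": 0.15, "turn": 0}, {"hand": -1, "tx": 0, "ty": 0, "tz": 0.15, "turn": 0}]}}

```text
t: 35.7
tool_pos: [0.5799, -0.2082, 0.1975]
orientation: [2.344, 2.091, 0.0]
wrist_force: [-1.1, -0.2, 2.3]
finger_gap: -0.0002
```

>>> {"name": "apply_moves", "arguments": {"commands": [{"hand": -1, "tx": 0, "ty": 0, "tz": 0.15, "turn": 0}, {"hand": -1, "tx": 0, "ty": 0, "tz": 0.15, "turn": 0}]}}

```text
t: 35.95
tool_pos: [0.58, -0.2083, 0.1969]
orientation: [2.343, 2.09, 0.001]
wrist_force: [-2.6, 1.1, 11.1]
finger_gap: 0.0003
```

Run:
```python
from h import *
s=sense();print(s['tool_pos'],s['wrist_force'])
wcap('w26')
p=cams.capture('scene'); save(p,'s26'); a=cv2.imread('pics/s26.png'); cv2.imwrite('pics/s26c.png',cv2.resize(a[130:220,150:260],None,fx=6,fy=6,interpolation=cv2.INTER_CUBIC))
```

```text
[ 0.58004406 -0.20825178  0.19691056] [-2.59836027  1.10163809 11.06748036]
```

View pics/w26.png

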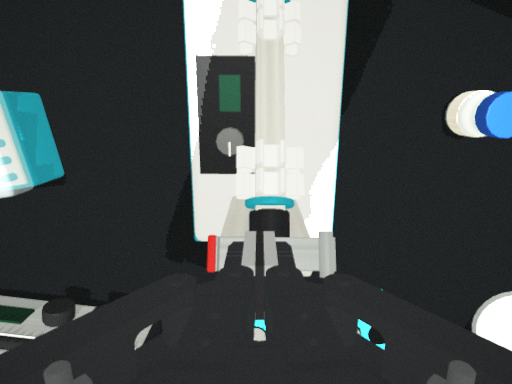

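View pics/s26c.png

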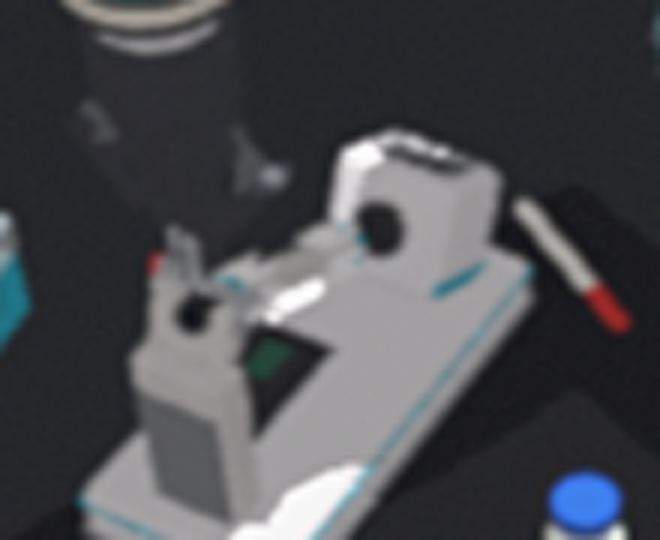

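>>> {"name": "apply_moves", "arguments": {"commands": [{"hand": -1, "tx": 0, "ty": 0, "tz": -1, "turn": 0}, {"hand": -1, "tx": 0, "ty": 0, "tz": -5, "turn": 0}, {"hand": -1, "tx": 0, "ty": 0, "tz": -11, "turn": 0}, {"hand": -1, "tx": 0, "ty": 2, "tz": -15, "turn": 0}, {"hand": -1, "tx": 0, "ty": 5, "tz": -15, "turn": 0}, {"hand": -1, "tx": 0, "ty": 5, "tz": -15, "turn": 0}]}}

```text
t: 36.8
tool_pos: [0.6308, -0.214, 0.3448]
orientation: [-2.343, -2.091, 0.001]
wrist_force: [-0.5, -0.2, -0.4]
finger_gap: -0.0001
```

Run:
```python
from h import *
s=sense();print(s['tool_pos'],s['wrist_force'])
wcap('w27'); c=load('w27')
im=cv2.imread('pics/w27.png'); W=lambda x,z,y=0: yk(x,z,y)+[0,0,.019]
print('shut tip',proj(W(.189,.015,-.025),c).round(1),'at .15',proj(W(.189,.015+.0535*np.sin(.15),.0285-.0535*np.cos(.15)),c).round(1))
for n,x,z in (('disc face/end top',0,.011),('-66',.034,.011),('-60',.04,.017),('-30',.07,.017),('30',.13,.017),('60',.16,.017),('66',.166,.011)): print(n,proj(W(x,z),c).round(1))
cv2.imwrite('pics/w27c.png',cv2.resize(im[0:270,160:360],None,fx=2.2,fy=2.2,interpolation=cv2.INTER_CUBIC))
p=cams.capture('scene'); save(p,'s27'); a=cv2.imread('pics/s27.png'); cv2.imwrite('pics/s27c.png',cv2.resize(a[130:280,150:370],None,fx=3.6,fy=3.6,interpolation=cv2.INTER_CUBIC))
```

```text
[ 0.63080133 -0.21401439  0.34483479] [-0.46721537 -0.18708038 -0.44357991]
shut tip [237.8 127.4] at .15 [237.9 123.9]
disc face/end top [265.2 -51.6]
-66 [265.3 -21.8]
-60 [265.5 -21.5]
-30 [265.6   6.3]
30 [265.9  64.8]
60 [266.   95.6]
66 [265.9 104.9]
```

View pics/w27c.png

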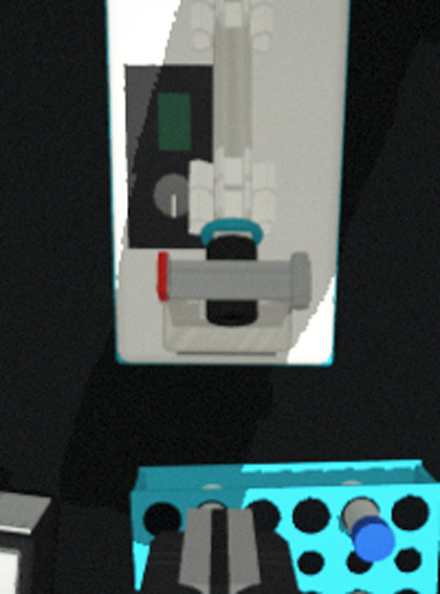

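View pics/s27c.png

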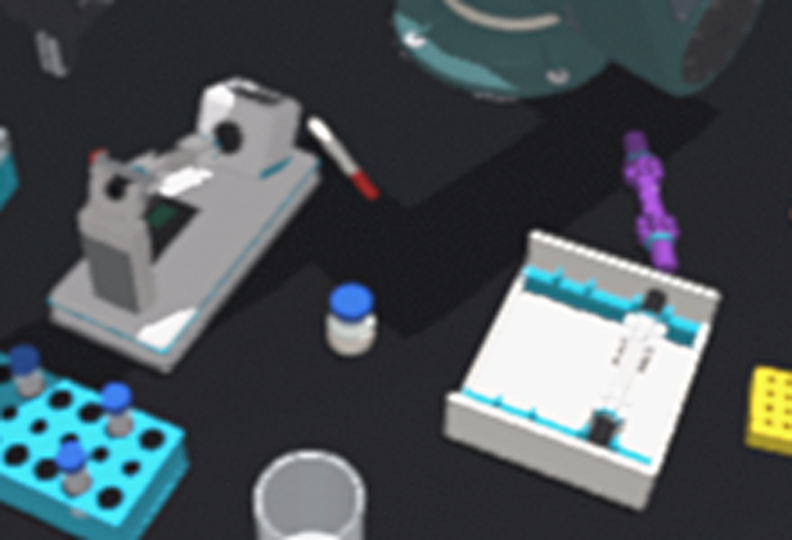

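Run:
```python
from h import *
print(delta([.47,-.191,.26],YAW))
```

```text
{'tx': np.float64(0.45), 'ty': np.float64(-16.08), 'tz': np.float64(8.56), 'turn': np.float64(0.0)}
```

>>> {"name": "apply_moves", "arguments": {"commands": [{"hand": -1, "tx": 0.4, "ty": -6, "tz": 2, "turn": 0}, {"hand": -1, "tx": 0.4, "ty": -12, "tz": 5, "turn": 0}, {"hand": -1, "tx": 0.4, "ty": -16, "tz": 8.5, "turn": 0}, {"hand": -1, "tx": 0.4, "ty": -16, "tz": 8.5, "turn": 0}, {"hand": -1, "tx": 0.4, "ty": -16, "tz": 8.5, "turn": 0}]}}

```text
t: 37.52
tool_pos: [0.4689, -0.1909, 0.2611]
orientation: [-2.345, -2.09, 0.0]
wrist_force: [0.3, -0.5, 0.0]
finger_gap: 0.0002
```

Run:
```python
from h import *
s=sense();print(s['tool_pos'],s['wrist_force'])
wcap('w28'); c=load('w28')
W=lambda x,z,y=0: yk(x,z,y)+[0,0,.019]
for n,x,z in (('disc top',0,.0185),('end top',0,.011),('-66',.034,.011),('-60 collar',.04,.015),('-30',.07,.017),('30',.13,.017),('tip',.189,.015)): print(n,proj(W(x,z),c).round(1))
im=cv2.imread('pics/w28.png'); im=cv2.convertScaleAbs(im,alpha=1.5)
cv2.imwrite('pics/w28c.png',cv2.resize(im[40:240,190:330],None,fx=3,fy=3,interpolation=cv2.INTER_CUBIC))
```

```text
[ 0.46894645 -0.19091004  0.26107239] [ 0.34155386 -0.53484746  0.01744339]
disc top [261.  116.7]
end top [260.9 120.1]
-66 [261.  157.6]
-60 collar [261.1 163.1]
-30 [261.2 197.8]
30 [261.4 272.8]
tip [261.6 351.9]
```

View pics/w28c.png

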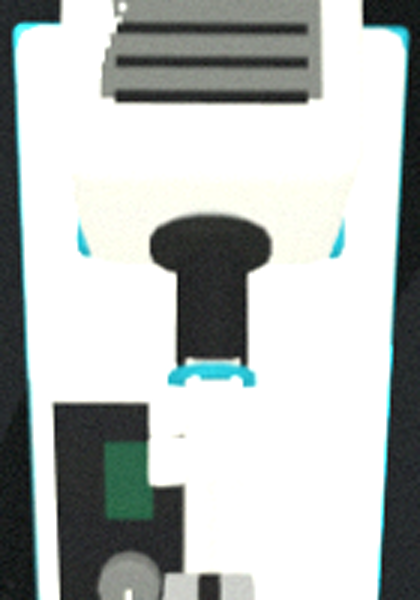

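Run:
```python
from h import *
g=lambda a:(a[0]/1.5,a[1]/1.5)
for n,pts in (('w4',((390,112),(389,497),(390,189),(389,441))),('w16',((391,117),(390,502),(391,192),(390,446)))):
    c=load(n); P=[fix(g(b),.056,*c) for b in pts]; print(n,((P[0]+P[1])/2).round(4),((P[2]+P[3])/2).round(4))
c=load('w28'); W=lambda x,z,y=0: yk(x,z,y)+[0,0,.019]
for y in (-.0185,.0185): print([ (x,proj(W(x,0,y),c).round(1)) for x in (0,-.004)])
print('bottom-ish',[proj(W(0,.0185*np.sin(a),.0185*np.cos(a)),c).round(1) for a in (-.3,-.6,-.9,.3,.6,.9,1.57)])
im=cv2.imread('pics/w28.png'); im=cv2.convertScaleAbs(im,alpha=3.0)
cv2.imwrite('pics/w28d.png',cv2.resize(im[100:180,220:310],None,fx=7,fy=7,interpolation=cv2.INTER_CUBIC))
```

```text
w4 [0.5102 0.1872 0.056 ] [0.5096 0.1872 0.056 ]
w16 [0.5121 0.1874 0.056 ] [0.511  0.1875 0.056 ]
[(0, array([240.5, 124.9])), (-0.004, array([240.6, 120.8]))]
[(0, array([281.2, 124.9])), (-0.004, array([281.1, 120.7]))]
bottom-ish [array([279.9, 127.1]), array([277. , 129.1]), array([272.9, 130.7]), array([280.7, 122.5]), array([278.3, 120.3]), array([274.2, 118.5]), array([261. , 116.7])]
```

View pics/w28d.png

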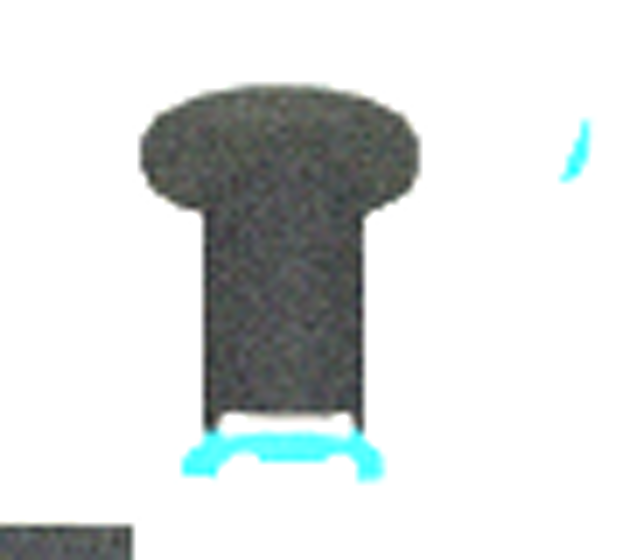

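Run:
```python
from h import *
print(manip.finish_job()); print(sense()['t'])
```

```text
the job is handed in; nothing more can be done
None
the job is handed in; nothing more can be done
```

The job is handed in at about 37.6 s of the 72 s: one carrier sits home in the rotator with the keeper shut over it. No verdict came back, so the result below rests on my own checks.

**What I did**
- I took the tray carrier nearer the rotator, gripped it off-centre, and let it tilt to the slope by pressing its upper end on the fork.
- The first end stopped hard about 7 mm short at roughly 14 N, so it was the shallow socket.
- I backed out, laid the carrier back in its saddles turned end for end, regripped and tried again. The pin went in and the carrier stopped about 7.2 mm deeper than before (7.5 mm expected), at roughly 13 N.
- I let go, swept the keeper over with the closed fingers, pressed it to its stop at about 11 N, and moved clear.

**Last checks**
- **Carrier position:** the wrist image puts the middle at about 100.6–101.2 mm along the axis, sideways error under about 1 mm, pin no longer visible.
- **Keeper:** it lies flat across the fork's mouth.
- **Clear of everything:** the wrist force reads about zero.
- **Second carrier and bystanders:** nothing looks out of place in the scene picture. I did not measure the second carrier again.

**What disagreed**
- The rotator's base showed about 13 mm nearer the drive end than the text's figures give.
- My first estimate of the drive disc was about 2 mm off, because I had included its rim. I corrected it before the second try, and the disc outline then matched to about 0.3 pixel.

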